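Unhook a pickled lifting lug and set it in the tacking jig

ROBOT

A 7-joint arm with a two-finger parallel gripper is mounted at the origin on the work surface. World frame = base frame: x ahead of the robot, y to its left, z up, the work surface at z = 0. Lengths are in m, angles in degrees, forces in N, time in s.
With the tool pointing down it reaches from about 0.425 to 0.875 m from the base axis. Payload 4.7 kg.
Tool frame: the origin (TCP) lies midway between the tips of the shut fingers; the grasp point (between the pads) lies 19 mm behind it (env.tcp_to_grasp is the distance from the TCP to the grasp point, in m); z points along the fingers, x is the direction in which the jaws open and shut, and the axes are right-handed (so a half turn about z gives the same grasp; the last joint's range is limited). The gripper opens to 87 mm and grips with 3 to 60 N. Pads are 19 mm wide; open, the fingers measure 117 mm over their backs; the gripper's body (75 mm by 190 mm) begins 51 mm behind the grasp point.
Start: joints at [77.126, 18.392, -4.016, 83.108, 1.295, 78.541, -3.26], TCP at [0.154, -0.632, 0.223] pointing down, gripper open.
Joint ranges: [-163.93, 163.93], [-17.29, 119.83], [-79.2, 71.16], [3.27, 140.29], [-89.18, 269.18], [5.43, 117.66], [-154.24, 154.24]. Speed limits (degrees/s): [147.25, 147.25, 180, 180, 180, 180, 180].

INTERFACE

Orientations are given as [roll, pitch, yaw] about the fixed x, y, z axes, in that order (R = Rz(yaw) Ry(pitch) Rx(roll)).
In Python, from cell import env, viewer gives the robot as it stands.
- The arm moves only by the shell command python3 -m pendant 'ROWS' [OPENING] [FORCE]. ROWS is JSON, a list of rows, each a list of 6 numbers: the shift along the tool's x, y, z each as a share of 0.1 m, from -1 to 1, then the turn, a rotation vector about the tool's x, y, z each as a share of 90 degrees, from -1 to 1. A call has exactly 8 rows; each row is the pose to reach, as a shift and turn from the pose commanded when the call began, along the tool's axes at that moment; what a row does not reach only later rows make up. A row lasts 1/8 s, in which the tool goes at most 62.5 mm and 10.7 degrees, less where a joint would pass 70% of its speed; a pose out of reach is approached as far as the arm can. A call with a number of a shift or a turn outside -1 to 1 is refused whole. A call with a gripper value outside its range is refused whole. OPENING is the finger opening in mm, from 0 to 87, set as the call begins (- or left out, the last holds). The fingers move at their own pace and stop on an object; FORCE is the grip in N (left out, the last holds). Time passes only in rows, so rows that repeat a pose let the fingers close, or fill a call up. It gives the time, the measured TCP pose, the force and the opening at its end, in the units of the state.
- env.get_obs(): the state, without advancing time (a new reading comes with each control period).
- viewer.read_camera(name): name is "scene" or "side" or "wrist"; returns a dict with "frame" (480x640x3 uint8, red, green, blue), "fx", "fy", "cx", "cy" (pixels), "view" (4x4, takes a point from world to camera coordinates); the wrist camera has in their place "hand_eye" (4x4, takes a point from camera to tool coordinates, whose origin is the TCP and whose axes are the tool frame's). Camera axes: x right, y down, z forward; pixel columns grow to the right and rows downward; lengths in m; the calibration is good to about 2 mm. A picture is of the moment at which its call begins: read the wrist's pose just before it. There is no depth.
- env.sign_off(): hands the job in, once; it reports no verdict.
The state is a dict: "time_s": time; "qpos": joint angles; "joint_velocities": joint speeds; "effort": joint torques, N m; "tool_pos": TCP position; "tool_rot": TCP orientation; "force": force on the tool from outside, world axes, zero at the start; "wrist_torque": the same for the moment, N m; "grip_width": finger opening in m.
Only numpy, scipy, OpenCV 4.12 (cv2) and the standard library are available. Lean on these libraries where they do the work, as an engineer would, in place of code of your own. Each camera call takes 0.05 s, during which the arm holds its last target.

TASK

The lifting lug - the short plate with a square foot and a round eye - is hanging on one of the barbed hooks of the rinse rack. Take it off gently, without straining it against the hook: raise it, swing its foot outwards and ease the eye back over the barb tip. Then ease it foot down in the copper slot of the tacking jig, fully down on the base plate and pushed up against the end stop, and let go of it; leave the other parts on the rack and everything else on the bench where they are.

Things in the scene. Friction and masses are not known exactly. Their poses are not given: they have to be found in the camera images.
- lug: The lifting lug: bright stainless plate, 8 mm thick (x), 50 mm wide (y), 99 mm tall (z up), about 0.27 kg. Origin at the centre of its round 25 mm eye. The top is a half circle of 25 mm radius about the eye; below the eye centre two straight parallel edges (y = +-25 mm) run down to the square foot. It hangs square across its hook, which passes through mid width, so both edges can be pinched from above beside the eye.
- lug_foot (a point): Centre of the lug's flat foot face (50 x 8 mm), 74 mm below the eye centre; axes as the lug's. As it hangs, the eye centre is 9.5 mm below the hook's shank axis (eye top resting on the shank) and 19 to 27 mm in front of the rail's middle plane.
- rack: The rinse rack, fixed: stainless rail (380 mm along y, 8 mm thick, 22 mm tall, top at 211 mm) on two 20 mm legs at y = +-180 mm, as high as the rail; drip tray 14 mm high, x = -7 to 128 mm. Origin on the bench under the rail's middle plane; x is where its three equal hooks point (away from the robot). Hooks at y = -110, 0, +110 mm, the lug on any; their rods also stick out up to 65 mm behind the rail.
- hook_mid (a point): Where the middle hook's axis crosses the rail's middle plane, 200 mm above the bench (rack axes; the other hooks are 110 mm to either side). Hook in side view, mm out (x) and up from its elbow: shank, 6 mm thick, level from the rail to the elbow (0,0); upturn, 6 mm thick, to the tip (11,24); barb, 5 mm thick, back and down to (-4,17). Centre lines of round bar; rigid, may bear on the lug with up to 15 N.
- hook_left (a point): The same point of the +y hook. Each hook is clamped in its socket at its own reach: its elbow is anywhere from 46 to 86 mm out from the rail's middle plane, and its tip may lean up to 9 degrees to either side about the shank; no reading tells. Feel for it (say, draw the lug out upright, eye centre level with the shank, until its face meets the barb's end: eye centre 10.5 mm short of the elbow) or look.
- hook_right (a point): The same point of the -y hook. An upright lug cannot pass the tip; with its foot swung out to +x by 30 degrees it has about 1 mm to spare each side, so feel and give way. Middle path of the eye centre (mm out and up from the elbow, degrees of foot towards +x): (-16,-2,4) (-13,-1,8) (-10,1,16) (-7,4,28) (-5,6.5,30) (-3,7.5,30) (-1,9,30) (1,10,30) (3,12.5,30) (6,16,30) (16,28,30), then free.
- strap: Bystander on another hook: a narrow hanger strap, 34 to 44 mm wide, 157 mm tall, 8 mm thick, with a 25 mm eye and two small holes. Origin at its eye centre.
- ring_flange: Bystander on the third hook: a flat round ring flange, 70 mm in diameter, 8 mm thick, 25 mm centre hole, six small bolt holes. Origin at its centre.
- jig: The tack-welding jig, fixed: dark steel plate 200 x 150 x 12 mm; on it a bright base plate whose top is 22 mm above the bench, held by two toggle clamps at x = +-50 to 120 mm, 55 mm tall. Two copper cheeks, 22 mm tall, y = -32 to +20 mm, form a slot along y, 10.4 mm wide, bevelled to 18.8 mm in the top 6 mm. The -y end is open; at +y is the end stop. Origin on the bench under the plate's middle.
- jig_seat (a point): Where the middle of the lug's foot belongs: on the base plate in the slot, with the lug's edge against the end stop. Axes: y along the slot towards the stop, x across it, z up. The stop is a dark steel block as tall as the cheeks (22 mm above here), its face 25 mm from here along +y; it is rigid.
- pipe_spool: A bystander: an upright flanged pipe piece, 84 mm pipe, 124 mm flange, 110 mm tall. Origin under its centre.
- spatter_can: A bystander: a standing spray can 52 mm in diameter, 160 mm tall. Origin under its centre.
- magnet_square: A bystander: a square welding magnet 90 x 90 x 20 mm. Origin under its centre.
- chipping_hammer: A bystander: a chipping hammer about 240 mm long, lying. Origin on the bench near the middle of its length.
- wire_brush: A bystander: a wire brush 260 mm long, 34 mm tall, lying. Origin under its centre.
Things that resemble listed ones, but are neither listed nor needed, are in the scene too. Leave any blue, purple or yellow look-alike of the lug alone.

How it is judged:
By the outcome, as a careful person would: the job done as asked, in the order asked, and still so for the second after the job is handed in, with the robot touching nothing.
It also fails if it takes over 67 s, if anything falls off the work surface, if the arm or the gripper's body presses on something with over 40 N, if the wrist force passes 120 N, or if a joint passes its speed limit or range.

## Working session

There is one attempt and no reset: what is moved stays moved. The work goes in short steps, Python scripts to look and compute and a shell command to move; the robot and the scene stay as the last step left them, time stands still between calls to the robot, and variables do not carry over. Pictures are saved under pics/ and viewed, and the job is handed in when it is done.

```bash
ls; mkdir -p pics
cat > h.py <<'E'
import numpy as np,cv2
from cell import env,viewer
from scipy.spatial.transform import Rotation as R
def shot(n,f):
    c=viewer.read_camera(n); cv2.imwrite('pics/'+f,c['frame'][:,:,::-1]); return c
E
python3 - <<'E'
from h import *
print(env.get_obs())
import pickle
d={}
for n in ['scene','side','wrist']:
    d[n]=shot(n,n+'0.png'); print(n,{k:v for k,v in d[n].items() if k!='frame'})
pickle.dump(d,open('c0.pkl','wb'))
E
```

```text
pics
{'time_s': 0.0, 'qpos': array([77.12540355, 18.43900239, -4.01554072, 83.17650384,  1.29613714,
       78.54271659, -3.25892676]), 'joint_velocities': array([-0.11344827,  0.08670294, -0.00571255,  0.03620355, -0.03158704,
       -0.01597388,  0.06622078]), 'effort': array([-2.56890653e-04, -4.91287279e+01, -4.03944505e-01, -3.12530065e+01,
       -6.38576620e-02,  4.37631912e-02,  1.56412780e-04]), 'tool_pos': array([ 0.15355679, -0.63100475,  0.22144817]), 'tool_rot': array([ 1.79992935e+02,  1.12910295e-01, -7.63143164e+01]), 'force': array([-0.86571981, -0.00262513,  0.11770212]), 'wrist_torque': array([-0.05116291, -0.02106721,  0.03213023]), 'grip_width': 0.0867128055673091}
scene {'fx': 621.7356931880253, 'fy': 621.7356931880253, 'cx': 320.0494575958445, 'cy': 252.1900417255189, 'view': array([[ 0.61758519,  0.78621246,  0.0214128 , -0.37376913],
       [ 0.53833172, -0.40270804, -0.74028724, -0.16909219],
       [-0.57339994,  0.46871762, -0.67194962,  1.95081821],
       [ 0.        ,  0.        ,  0.        ,  1.        ]])}
side {'fx': 505.34281533024546, 'fy': 505.34
[... 180 characters left out ...]
01,  6.07331949e-01, -7.30593894e-01,
         2.27201959e-01],
       [ 3.35410462e-01, -6.49052089e-01, -6.82811254e-01,
         1.26753193e+00],
       [ 0.00000000e+00,  0.00000000e+00,  0.00000000e+00,
         1.00000000e+00]])}
wrist {'fx': 340.94601626183817, 'fy': 340.94601626183817, 'cx': 315.52189470169515, 'cy': 240.29555589704836, 'hand_eye': array([[ 9.99999393e-01,  6.57648290e-04, -8.83538878e-04,
         2.08529695e-04],
       [-3.92024668e-04,  9.62163306e-01,  2.72473152e-01,
        -7.54640203e-02],
       [ 1.02930019e-03, -2.72472641e-01,  9.62162980e-01,
        -1.61501824e-01],
       [ 0.00000000e+00,  0.00000000e+00,  0.00000000e+00,
         1.00000000e+00]])}
```

View pics/scene0.png

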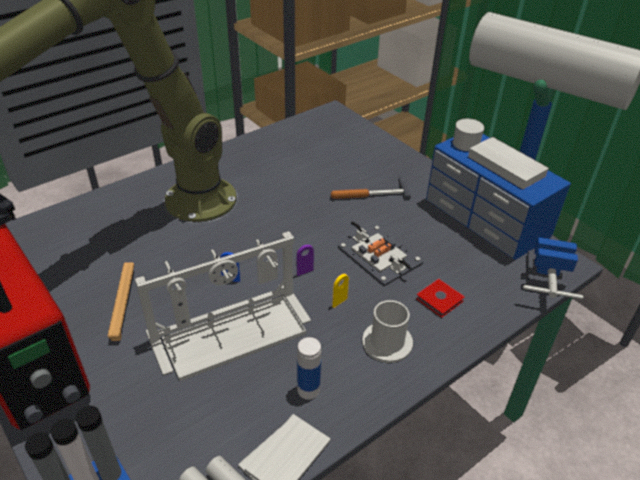

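View pics/side0.png

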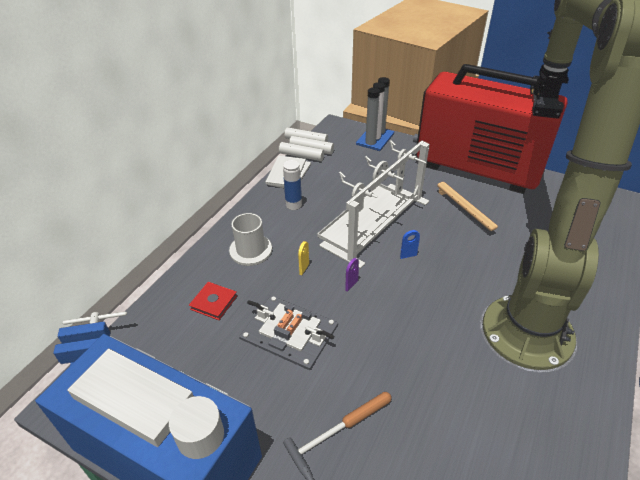

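View pics/wrist0.png

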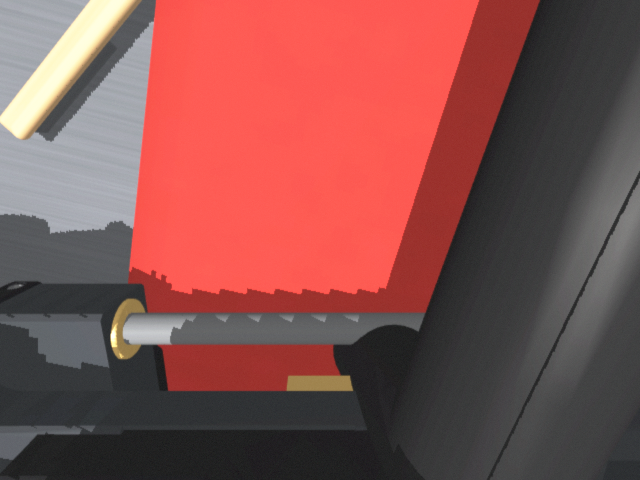

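Run:
```python
import cv2
a=cv2.imread('pics/scene0.png'); cv2.imwrite('pics/s1.png',cv2.resize(a[225:380,130:330],None,fx=4,fy=4,interpolation=cv2.INTER_CUBIC)[:600])
b=cv2.imread('pics/side0.png'); cv2.imwrite('pics/d1.png',cv2.resize(b[130:270,310:440],None,fx=4.2,fy=4.2,interpolation=cv2.INTER_CUBIC)[:600])
cv2.imwrite('pics/s2.png',cv2.resize(a[215:290,330:430],None,fx=8,fy=8,interpolation=cv2.INTER_CUBIC)[:600])
cv2.imwrite('pics/d2.png',cv2.resize(b[290:370,235:345],None,fx=7,fy=7,interpolation=cv2.INTER_CUBIC)[:600])
```

```text
(no output)
```

View pics/s1.png

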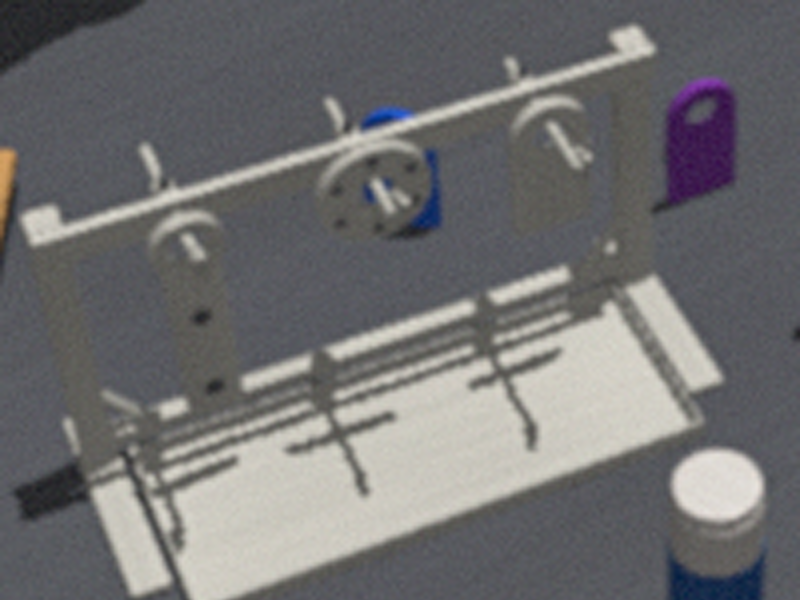

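View pics/d1.png

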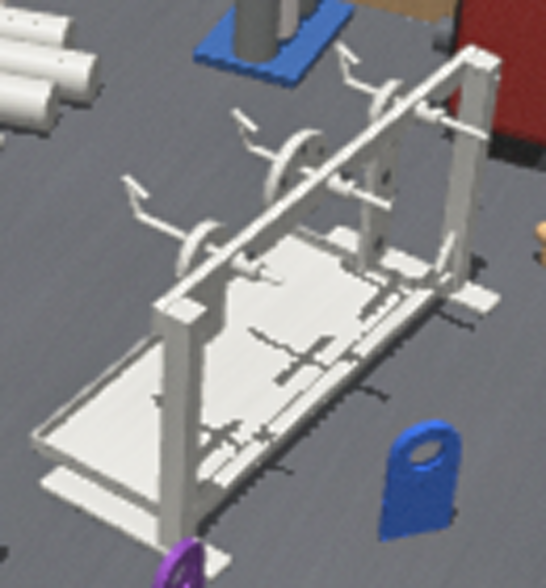

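View pics/s2.png

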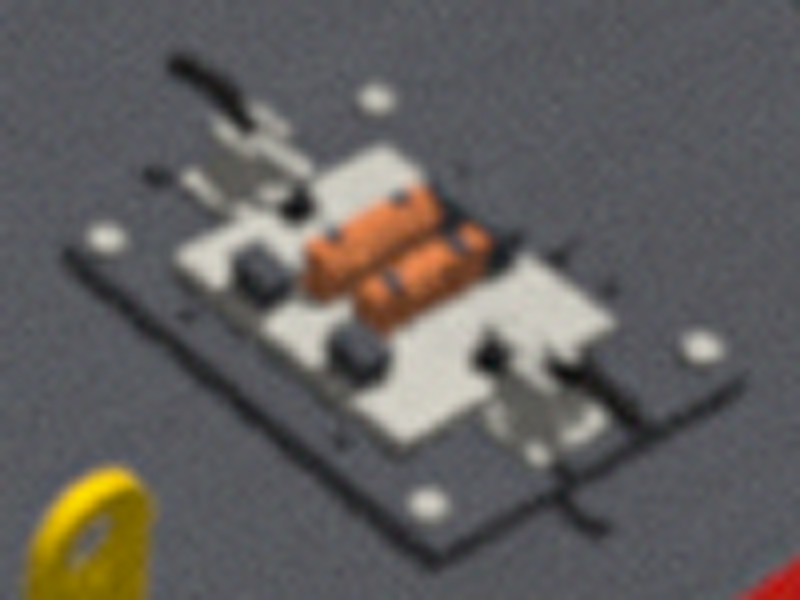

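View pics/d2.png

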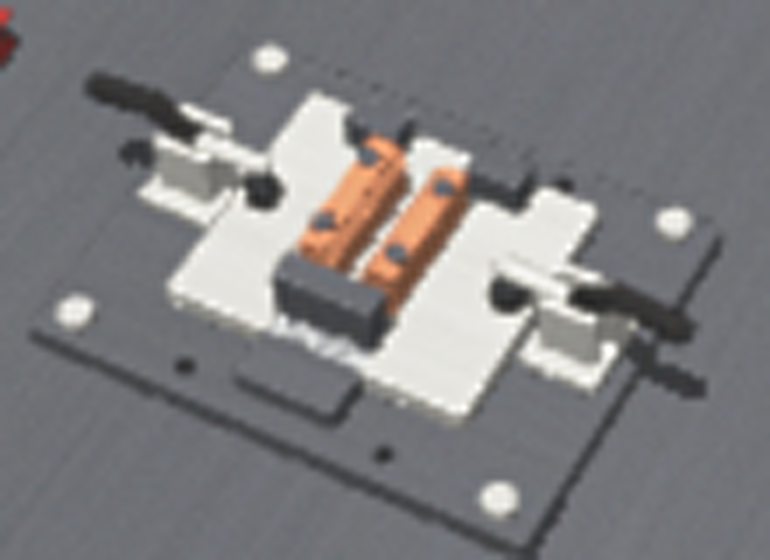

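```bash
cat >> h.py <<'E'
import pickle
def ray(c,uv):
    V=c['view']; Rm=V[:3,:3]; o=-Rm.T@V[:3,3]
    d=Rm.T@np.array([(uv[0]-c['cx'])/c['fx'],(uv[1]-c['cy'])/c['fy'],1]); return o,d
def onz(c,uv,z):
    o,d=ray(c,uv); return o+d*(z-o[2])/d[2]
def crop(uv,s,off): return ((uv[0]+.5)/s-.5+off[0],(uv[1]+.5)/s-.5+off[1])
def proj(c,P):
    p=c['view'][:3,:3]@np.asarray(P)+c['view'][:3,3]; return np.array([c['cx']+c['fx']*p[0]/p[2],c['cy']+c['fy']*p[1]/p[2]])
def tri(rs):
    A=np.zeros((3,3));b=np.zeros(3)
    for o,d in rs:
        d=d/np.linalg.norm(d);M=np.eye(3)-np.outer(d,d);A+=M;b+=M@o
    return np.linalg.solve(A,b)
E
python3 - <<'E'
from h import *
np.set_printoptions(precision=4,suppress=True)
d=pickle.load(open('c0.pkl','rb'));S,D=d['scene'],d['side']
s1=lambda u,v:crop((u,v),4,(130,225)); s2=lambda u,v:crop((u,v),8,(330,215))
d1=lambda u,v:crop((u,v),4.2,(310,130)); d2=lambda u,v:crop((u,v),7,(235,290))
a,b=onz(S,s1(45,228),.211),onz(S,s1(632,44),.211)
e,f=onz(D,d1(480,62),.211),onz(D,d1(182,311),.211)
for p,q in((a,b),(e,f)): print('rack',p,q,np.linalg.norm(q-p),(p+q)/2,np.degrees(np.arctan2(*(q-p)[:2]*[-1,1])))
js=np.array([onz(S,s2(*u),.015) for u in((105,238),(428,503),(702,347),(376,98))])
jd=np.array([onz(D,d2(*u),.015) for u in((73,310),(268,58),(674,221),(498,498))])
for j in(js,jd): print(j[:,:2],j.mean(0))
# jig plate corners
for c,l in((S,[s2(68,250),s2(435,560),s2(742,380)]),(D,[d2(33,335),d2(530,550),d2(718,240)])):
  print('corn',[onz(c,u,.012)[:2] for u in l])
# tip of left hook, lug eye
print('tip',tri([ray(S,s1(583,163)),ray(D,d1(128,180))]))
E
```

```text
rack [ 0.4403 -0.3812  0.211 ] [ 0.508  -0.0292  0.211 ] 0.3585352345249068 [ 0.4741 -0.2052  0.211 ] -10.893317059210462
rack [ 0.4295 -0.3722  0.211 ] [ 0.498  -0.0209  0.211 ] 0.35793509152093206 [ 0.4637 -0.1966  0.211 ] -11.033890964001321
[[0.4471 0.2063]
 [0.617  0.2075]
 [0.6171 0.3374]
 [0.447  0.3368]] [0.5321 0.272  0.015 ]
[[0.6153 0.3385]
 [0.6156 0.2085]
 [0.4451 0.207 ]
 [0.4448 0.3376]] [0.5302 0.2729 0.015 ]
corn [array([0.4416, 0.1938]), array([0.6365, 0.1932]), array([0.6356, 0.3392])]
corn [array([0.6232, 0.3521]), array([0.4265, 0.3486]), array([0.4283, 0.2053])]
tip [ 0.5833 -0.1181  0.2196]
```

```bash
cat >> h.py <<'E'
def to(pos,rpy):
    o=env.get_obs(); r0=R.from_euler('xyz',o['tool_rot'],degrees=True)
    dp=r0.inv().apply(np.array(pos)-o['tool_pos'])/.1
    rv=(r0.inv()*R.from_euler('xyz',rpy,degrees=True)).as_rotvec(degrees=True)/90
    print('delta',dp.round(3),rv.round(4)); return dp,rv
E
python3 -m pendant '[[-0.05,-0.05,-0.12,0,0,0],[-0.1,-0.1,-0.25,0,0,0],[-0.2,-0.2,-0.4,0,0,0],[-0.3,-0.3,-0.55,0,0,0.05],[-0.45,-0.45,-0.7,0,0,0.1],[-0.6,-0.6,-0.85,0,0,0.17],[-0.75,-0.8,-1,0,0,0.23],[-0.85,-0.95,-1,0,0,0.274]]'
python3 -c "
from h import *
to([.51,-.10,.36],[180,0,-101])"
```

```text
time_s: 1.15
tool_pos: [0.2278, -0.5254, 0.3258]
tool_rot: [-179.8, -0.2, -101.0]
force: [-0.5, -0.3, -0.0]
grip_width: 0.0873
delta [-4.714 -1.958 -0.353] [-0.0019 -0.0022 -0.0002]
```

```bash
python3 -m pendant '[[-0.12,-0.05,0,0,0,0],[-0.25,-0.1,-0.05,0,0,0],[-0.37,-0.15,-0.1,0,0,0],[-0.5,-0.2,-0.15,0,0,0],[-0.62,-0.25,-0.2,0,0,0],[-0.75,-0.3,-0.25,0,0,0],[-0.87,-0.35,-0.3,0,0,0],[-1,-0.4,-0.35,0,0,0]]'
python3 -m pendant '[[-0.12,-0.05,0,0,0,0],[-0.25,-0.1,0,0,0,0],[-0.37,-0.15,0,0,0,0],[-0.5,-0.2,0,0,0,0],[-0.62,-0.25,0,0,0,0],[-0.75,-0.3,0,0,0,0],[-0.87,-0.35,0,0,0,0],[-1,-0.4,0,0,0,0]]'
python3 -m pendant '[[-0.12,-0.05,0,0,0,0],[-0.25,-0.1,0,0,0,0],[-0.37,-0.15,0,0,0,0],[-0.5,-0.2,0,0,0,0],[-0.62,-0.25,0,0,0,0],[-0.75,-0.3,0,0,0,0],[-0.87,-0.35,0,0,0,0],[-1,-0.4,0,0,0,0]]'
python3 -m pendant '[[-0.12,-0.05,0,0,0,0],[-0.25,-0.1,0,0,0,0],[-0.37,-0.15,0,0,0,0],[-0.5,-0.2,0,0,0,0],[-0.62,-0.25,0,0,0,0],[-0.75,-0.3,0,0,0,0],[-0.87,-0.35,0,0,0,0],[-1,-0.4,0,0,0,0]]'
python3 -c "
from h import *
to([.51,-.10,.36],[180,0,-101])"
```

```text
time_s: 2.15
tool_pos: [0.2847, -0.4352, 0.3579]
tool_rot: [180.0, -0.0, -101.0]
force: [-0.5, 0.4, 0.7]
grip_width: 0.0872
time_s: 3.15
tool_pos: [0.343, -0.3447, 0.3576]
tool_rot: [-180.0, -0.0, -101.0]
force: [-0.3, 0.3, 0.8]
grip_width: 0.087
time_s: 4.15
tool_pos: [0.4013, -0.2542, 0.3576]
tool_rot: [-180.0, -0.0, -101.0]
force: [0.2, -0.8, 0.2]
grip_width: 0.0871
time_s: 5.15
tool_pos: [0.4596, -0.1636, 0.3575]
tool_rot: [180.0, -0.0, -101.0]
force: [-0.4, 0.5, 0.2]
grip_width: 0.0873
delta [-0.72  -0.373 -0.025] [ 0.     -0.0001  0.0002]
```

```bash
python3 -m pendant '[[-0.12,-0.06,0,0,0,0],[-0.25,-0.12,0,0,0,0],[-0.4,-0.18,0,0,0,0],[-0.5,-0.25,0,0,0,0],[-0.6,-0.31,0,0,0,0],[-0.62,-0.33,0,0,0,0],[-0.62,-0.33,0,0,0,0],[-0.62,-0.33,0,0,0,0]]' 70
python3 - <<'E'
from h import *
o=env.get_obs();c=shot('wrist','w1.png');s=shot('scene','sc1.png');d=shot('side','sd1.png');pickle.dump((o,c),open('w1.pkl','wb'));print(o['tool_pos'],o['tool_rot'],o['grip_width'])
E
```

```text
time_s: 6.15
tool_pos: [0.5031, -0.1103, 0.3575]
tool_rot: [180.0, -0.0, -101.0]
force: [0.1, 0.1, 0.3]
grip_width: 0.07
[ 0.50313695 -0.1102983   0.35751335] [ 1.79988316e+02 -2.10920088e-02 -1.01033539e+02] 0.07000632924303096
```

View pics/w1.png

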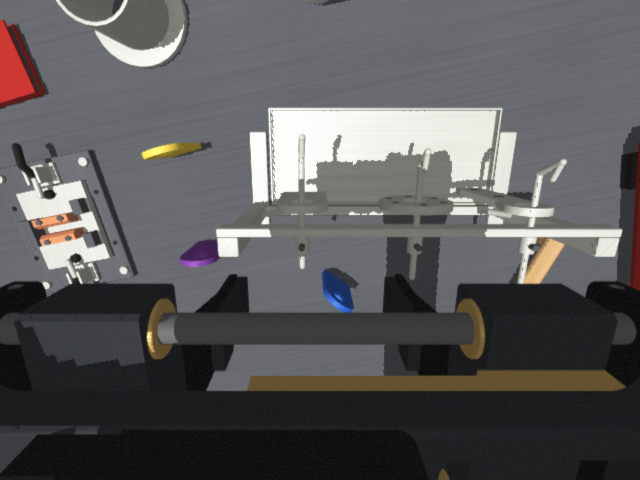

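Run:
```python
import cv2
a=cv2.imread('pics/w1.png'); cv2.imwrite('pics/w1a.png',cv2.resize(a[120:280,210:410],None,fx=4,fy=4,interpolation=cv2.INTER_CUBIC)[:600])
cv2.imwrite('pics/w1b.png',cv2.resize(a[140:290,450:640],None,fx=4,fy=4,interpolation=cv2.INTER_CUBIC)[:600])
cv2.imwrite('pics/w1c.png',cv2.resize(a[140:290,0:150],None,fx=4,fy=4,interpolation=cv2.INTER_CUBIC)[:600])
```

```text
(no output)
```

View pics/w1a.png

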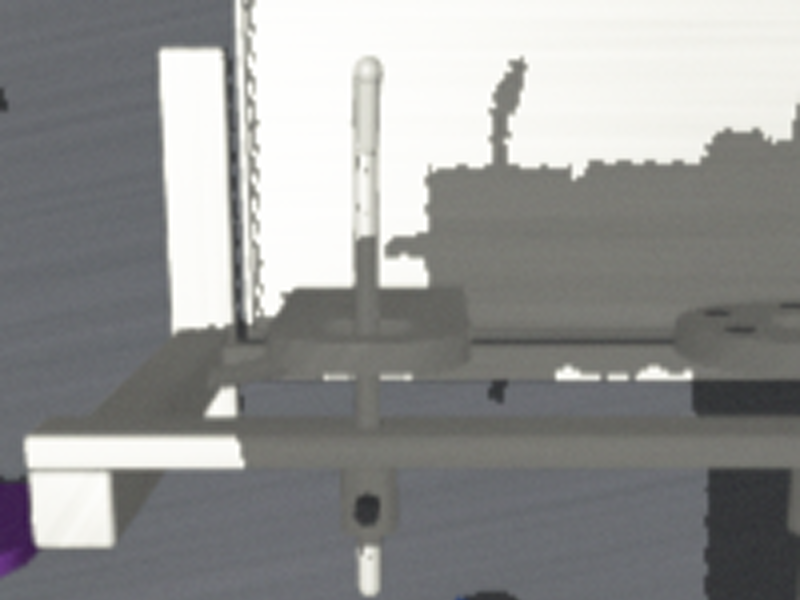

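View pics/w1b.png

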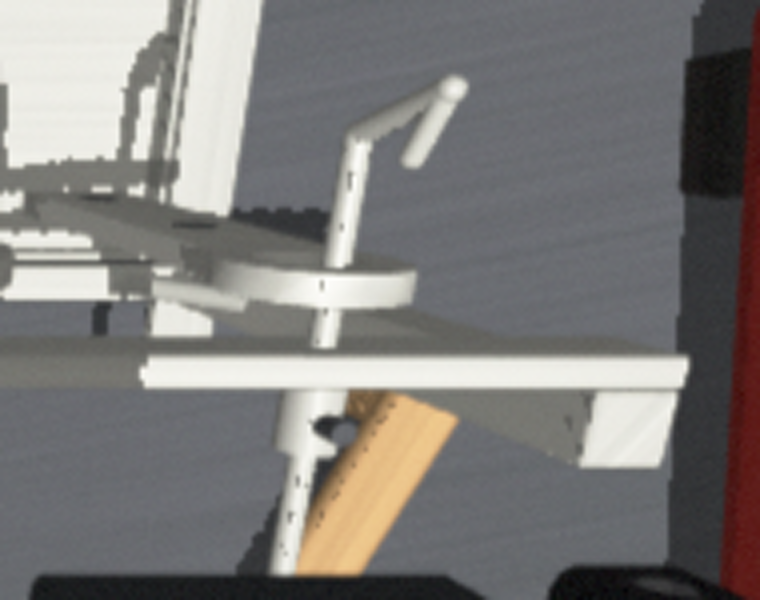

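View pics/w1c.png

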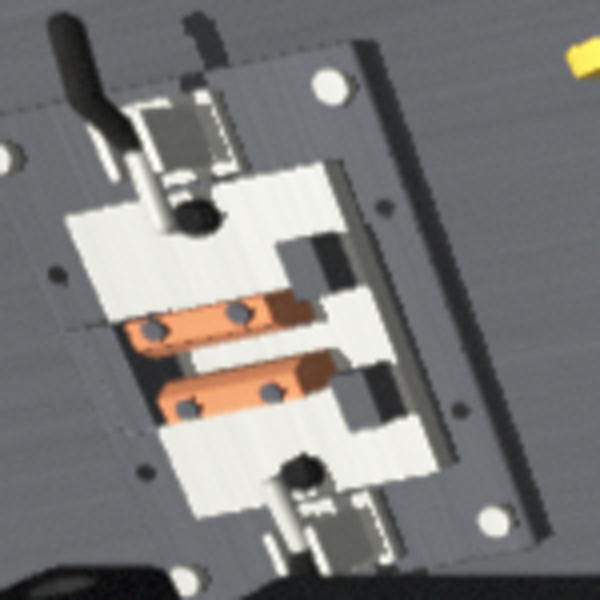

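```bash
cat >> h.py <<'E'
np.set_printoptions(precision=4,suppress=True)
def wcam(o,c):
    T=np.eye(4);T[:3,:3]=R.from_euler('xyz',o['tool_rot'],degrees=True).as_matrix();T[:3,3]=o['tool_pos']
    W=dict(c);W['view']=np.linalg.inv(T@c['hand_eye']);return W
E
python3 - <<'E'
from h import *
o,c=pickle.load(open('w1.pkl','rb'));W=wcam(o,c)
a=lambda u,v:crop((u,v),4,(210,120)); b=lambda u,v:crop((u,v),4,(450,140)); k=lambda u,v:crop((u,v),4,(0,140))
L=(onz(W,a(27,436),.211)+onz(W,a(32,468),.211))/2; Rr=(onz(W,b(687,356),.211)+onz(W,b(683,388),.211))/2
print('width',np.linalg.norm(onz(W,a(27,436),.211)-onz(W,a(32,468),.211)))
m=(L+Rr)/2; v=(L-Rr)[:2]; n=np.linalg.norm(v); yaw=np.arctan2(-v[0],v[1]); print(L,Rr,n,m,np.degrees(yaw))
ex=np.array([np.cos(yaw),np.sin(yaw)]);ey=np.array([-np.sin(yaw),np.cos(yaw)])
r=lambda P:((P[:2]-m[:2])@ex,(P[:2]-m[:2])@ey)
print('tip',r(onz(W,a(368,68),.224)))
for u in((367,265),(367,395),(368,580)): print('shank',r(onz(W,a(*u),.2)))
for u in((270,365),(468,365)): print('lugtop?',r(onz(W,a(*u),.19)))
print('foot',[r(onz(W,a(*u),.1165)) for u in((290,290),(467,290))])
print('eye',r(onz(W,a(368,325),.19)))
print('cam',r(-W['view'][:3,:3].T@W['view'][:3,3]))
print('bolts',[onz(W,k(*u),.015)[:2] for u in((332,87),(495,520),(187,582),(4,158))])
S=pickle.load(open('c0.pkl','rb'))
E
```

```text
width 0.007732636941429996
[ 0.5163 -0.0188  0.211 ] [ 0.4445 -0.3886  0.211 ] 0.3766766161993814 [ 0.4804 -0.2037  0.211 ] -10.999487710223013
tip (np.float64(0.08549330859595729), np.float64(0.10786450495811165))
shank (np.float64(0.042087332951761154), np.float64(0.10954908552494205))
shank (np.float64(0.011215218138101949), np.float64(0.10990525364473534))
shank (np.float64(-0.035658955426303866), np.float64(0.11019783787334447))
lugtop? (np.float64(0.016556534673968146), np.float64(0.13399703835151983))
lugtop? (np.float64(0.016553993590870036), np.float64(0.08552788147653437))
foot [(np.float64(0.02482672128481651), np.float64(0.13586167946780736)), (np.float64(0.024821702390631906), np.float64(0.0836497763806927))]
eye (np.float64(0.02641020308217764), np.float64(0.10989413365971828))
cam (np.float64(0.08002058372645317), np.float64(0.09612807666199485))
bolts [array([0.6172, 0.2103]), array([0.4475, 0.2095]), array([0.4459, 0.3394]), array([0.6161, 0.3377])]
```

Run:
```python
from h import *
o,c=pickle.load(open('w1.pkl','rb'));W=wcam(o,c)
m=np.array([.4804,-.2037]);y=np.radians(-11);ex=np.array([np.cos(y),np.sin(y)]);ey=np.array([-np.sin(y),np.cos(y)])
def w(x,yy,z): return [*(m+x*ex+yy*ey),z]
im=cv2.imread('pics/w1.png')
im=cv2.resize(im,None,fx=2.5,fy=2.5,interpolation=cv2.INTER_CUBIC)
def pl(W,im,s,pts,col):
    q=[tuple(np.round((proj(W,w(*p))+.5)*s-.5).astype(int)) for p in pts]
    for i in range(len(q)-1): cv2.line(im,q[i],q[i+1],col,1)
def draw(W,im,s,xc,E,lean):
    t=np.linspace(0,np.pi,30)
    for f in(-.004,.004):
        pl(W,im,s,[(xc+f,.085,.1165)]+[(xc+f,.11-.025*np.cos(a),.1905+.025*np.sin(a)) for a in t]+[(xc+f,.135,.1165),(xc+f,.085,.1165)],(0,0,255) if f>0 else(255,0,0))
        pl(W,im,s,[(xc+f,.11-.0125*np.cos(2*a),.1905+.0125*np.sin(2*a)) for a in t],(0,0,255) if f>0 else(255,0,0))
    l=np.tan(np.radians(lean))
    pl(W,im,s,[(0,.11,.2),(E,.11,.2),(E+.011,.11+.024*l,.224),(E-.004,.11+.017*l,.217)],(0,200,0))
    for x in(-.004,.004): pl(W,im,s,[(x,-.19,.211),(x,.19,.211)],(255,0,255))
draw(W,im,2.5,.0215,.0745,-4.5)
cv2.imwrite('pics/ov1.png',im[300:700,480:1000])
# side & scene check
d=pickle.load(open('c0.pkl','rb'))
for n,x0,y0 in(('scene',230,235),('side',325,160)):
    im=cv2.resize(np.ascontiguousarray(d[n]['frame'][:,:,::-1]),None,fx=5,fy=5,interpolation=cv2.INTER_CUBIC);draw(d[n],im,5,.0215,.0745,-4.5);cv2.imwrite('pics/ov_%s.png'%n,im[y0*5:y0*5+400,x0*5:x0*5+450])
```

```text
(no output)
```

View pics/ov1.png

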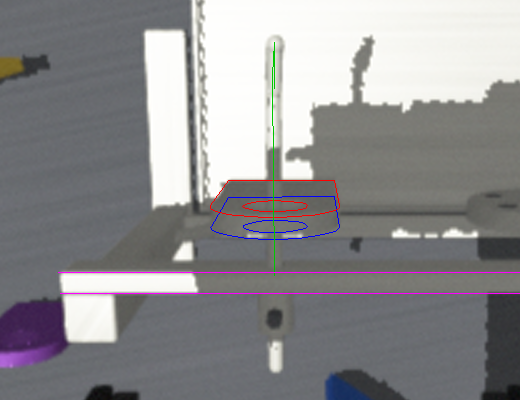

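View pics/ov_scene.png

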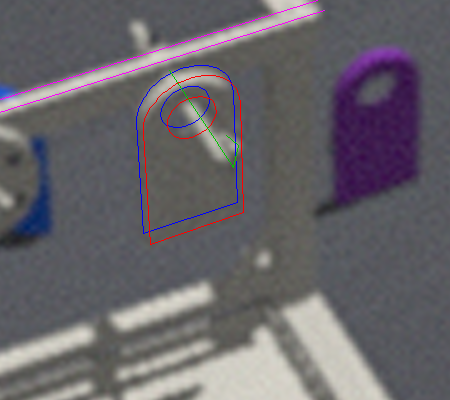

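View pics/ov_side.png

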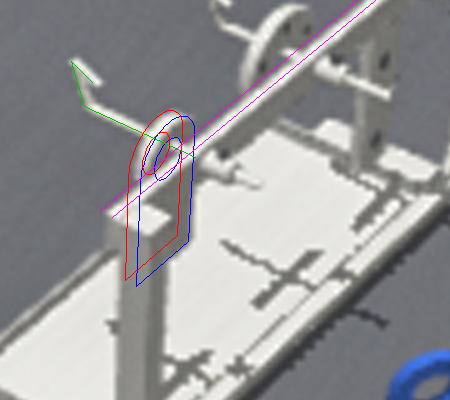

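```bash
python3 -c "
from h import *
to([.5215,-.0996,.262],[180,0,-101])"
```

```text
delta [-0.138 -0.16   0.956] [-0.     -0.0002 -0.0002]
```

```bash
python3 -m pendant '[[-0.05,-0.05,0.1,0,0,0],[-0.1,-0.1,0.25,0,0,0],[-0.138,-0.16,0.4,0,0,0],[-0.138,-0.16,0.55,0,0,0],[-0.138,-0.16,0.7,0,0,0],[-0.138,-0.16,0.85,0,0,0],[-0.138,-0.16,0.956,0,0,0],[-0.138,-0.16,0.956,0,0,0]]' 66
python3 - <<'E'
from h import *
o=env.get_obs();c=shot('wrist','w2.png');pickle.dump((o,c),open('w2.pkl','wb'));print(o['tool_pos'],o['tool_rot'],o['grip_width'])
to([.5215,-.0996,.1595],[180,0,-101])
E
```

```text
time_s: 7.3
tool_pos: [0.5212, -0.0993, 0.2611]
tool_rot: [179.9, -0.0, -101.0]
force: [0.3, -0.3, -0.2]
grip_width: 0.0662
[ 0.5212 -0.0993  0.2611] [ 179.9168   -0.0037 -100.9878] 0.06618636368845866
delta [0.003 0.    1.023] [ 0.0001 -0.0001  0.0001]
```

View pics/w2.png

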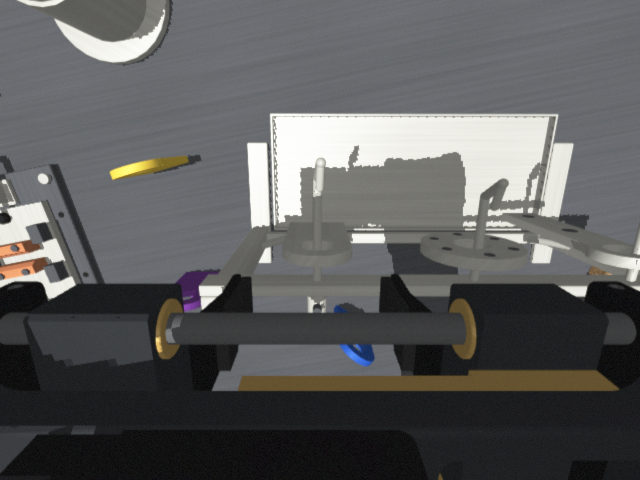

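Run:
```python
import cv2
a=cv2.imread('pics/w2.png'); cv2.imwrite('pics/w2a.png',cv2.resize(a[145:295,260:400],None,fx=4,fy=4,interpolation=cv2.INTER_CUBIC)[:600])
```

```text
(no output)
```

View pics/w2a.png

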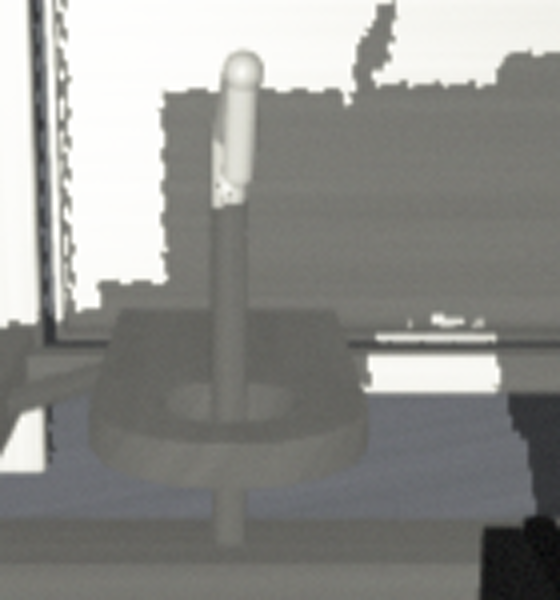

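Run:
```python
from h import *
o,c=pickle.load(open('w2.pkl','rb'));W=wcam(o,c)
m=np.array([.4804,-.2037]);y=np.radians(-11);ex=np.array([np.cos(y),np.sin(y)]);ey=np.array([-np.sin(y),np.cos(y)])
r=lambda P:np.array(((P[:2]-m)@ex,(P[:2]-m)@ey))*1e3
k=lambda u,v:crop((u,v),4,(260,145))
print('tip',r(onz(W,k(243,70),.224)),'barbend',r(onz(W,k(236,176),.217)))
for u in((230,300),(230,400),(229,520)): print(r(onz(W,k(*u),.2)))
print('lug front top',r(onz(W,k(228,443),.2155)),'back',r(onz(W,k(228,487),.2155)))
print('widest L',r(onz(W,k(90,455),.1905)),'R',r(onz(W,k(367,445),.1905)))
print('foot',r(onz(W,k(120,310),.1165)),r(onz(W,k(340,310),.1165)))
print('rail front top',r(onz(W,k(230,562),.211)))
```

```text
tip [ 85.3719 107.8625] barbend [ 69.4659 108.7538]
[ 46.6755 109.5533]
[ 29.2724 109.5204]
[  7.3989 109.6536]
lug front top [ 26.7344 109.8885] back [ 19.2582 109.8773]
widest L [ 16.0978 134.6087] R [18.0384 84.9172]
foot [ 25.8662 134.5082] [25.9092 83.9506]
rail front top [  4.2369 109.5107]
```

```bash
python3 -m pendant '[[0,-0.02,0.15,0,0,0],[0,-0.02,0.3,0,0,0],[0,-0.02,0.45,0,0,0],[0,-0.02,0.6,0,0,0],[0,-0.02,0.75,0,0,0],[0,-0.02,0.9,0,0,0],[0,-0.02,1,0,0,0],[0,-0.02,1,0,0,0]]' 66
python3 - <<'E'
from h import *
o=env.get_obs();c=shot('wrist','w3.png');shot('side','sd3.png');print(o['tool_pos'],o['tool_rot'],o['force'])
E
```

```text
time_s: 8.35
tool_pos: [0.5232, -0.0995, 0.1611]
tool_rot: [179.9, 0.0, -101.0]
force: [0.3, -0.4, -0.8]
grip_width: 0.0662
[ 0.5232 -0.0995  0.1611] [ 179.9116    0.0123 -100.9759] [ 0.3061 -0.4238 -0.7957]
```

View pics/w3.png

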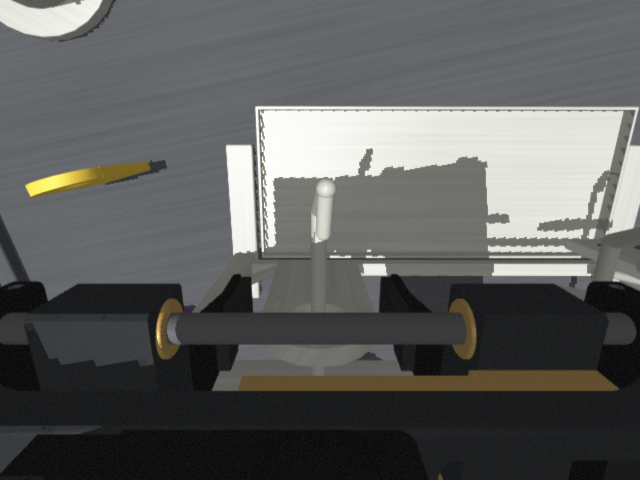

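View pics/sd3.png

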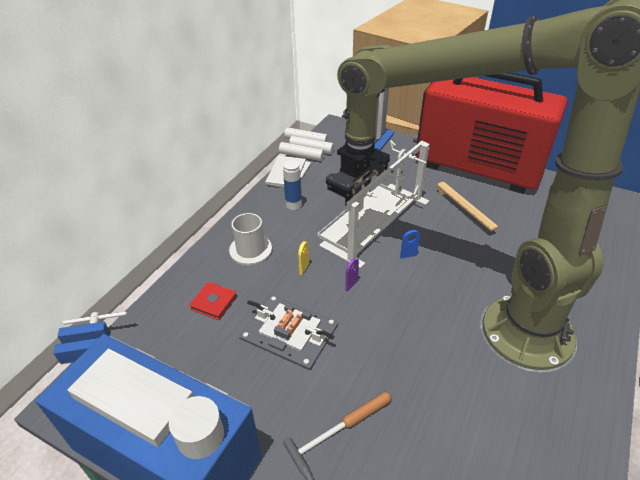

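```bash
python3 -m pendant '[[0,0,0,0,0,0],[0,0,0,0,0,0],[0,0,0,0,0,0],[0,0,0,0,0,0],[0,0,0,0,0,0],[0,0,0,0,0,0],[0,0,0,0,0,0],[0,0,0,0,0,0]]' 45 8
python3 -m pendant '[[0,0,0,0,0,0],[0,0,0,0,0,0],[0,0,0,0,0,0],[0,0,0,0,0,0],[0,0,0,0,0,0],[0,0,0,0,0,0],[0,0,0,0,0,0],[0,0,0,0,0,0]]' 45 35
python3 -c "
from h import *
o=env.get_obs();print(o['force'],o['wrist_torque'],o['tool_pos'],o['tool_rot'],o['grip_width']);shot('wrist','w4.png')"
```

```text
time_s: 9.45
tool_pos: [0.5238, -0.0996, 0.1621]
tool_rot: [-180.0, -0.0, -101.0]
force: [0.1, -0.3, 2.6]
grip_width: 0.05
time_s: 10.45
tool_pos: [0.5238, -0.0996, 0.1621]
tool_rot: [-180.0, -0.0, -101.0]
force: [-0.4, 0.6, 3.0]
grip_width: 0.0496
[-0.4387  0.5955  3.036 ] [-0.0204 -0.1056 -0.0061] [ 0.5238 -0.0996  0.1621] [-179.9797   -0.0041 -100.9753] 0.04960571027108392
```

View pics/w4.png

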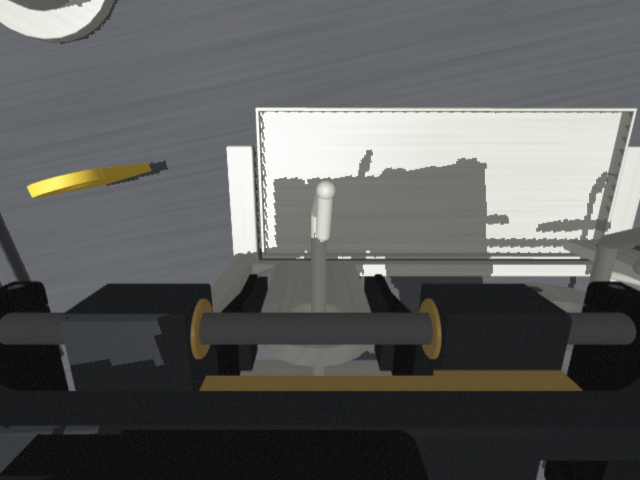

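```bash
python3 -m pendant '[[0,0,-0.02,0,0,0],[0,0,-0.04,0,0,0],[0,0,-0.06,0,0,0],[0,0,-0.08,0,0,0],[0,0,-0.09,0,0,0],[0,0,-0.09,0,0,0],[0,0,-0.09,0,0,0],[0,0,-0.09,0,0,0]]'
python3 -c "
from h import *
o=env.get_obs();print(o['force'],o['wrist_torque'],o['tool_pos'],o['tool_rot'],o['grip_width'])"
```

```text
time_s: 11.5
tool_pos: [0.5236, -0.0996, 0.1709]
tool_rot: [180.0, -0.0, -101.0]
force: [0.3, -0.2, -0.6]
grip_width: 0.0493
[ 0.2913 -0.2183 -0.5641] [0.0303 0.0318 0.014 ] [ 0.5236 -0.0996  0.1709] [ 179.9945   -0.0033 -100.9737] 0.0493438977576992
```

```bash
python3 -m pendant '[[0,-0.05,0,0,0,0],[0,-0.11,0,0,0,0],[0,-0.17,0,0,0,0],[0,-0.23,0,0,0,0],[0,-0.29,0,0,0,0],[0,-0.35,0,0,0,0],[0,-0.37,0,0,0,0],[0,-0.37,0,0,0,0]]'
python3 -c "
from h import *
o=env.get_obs();print(o['force'],o['wrist_torque'],o['tool_pos'],o['tool_rot'],o['grip_width']);c=shot('wrist','w5.png');shot('side','sd5.png');pickle.dump((o,c),open('w5.pkl','wb'))"
```

```text
time_s: 12.5
tool_pos: [0.56, -0.1066, 0.1709]
tool_rot: [180.0, 0.0, -101.0]
force: [0.3, 0.1, -3.9]
grip_width: 0.0495
[ 0.3332  0.1161 -3.871 ] [ 0.0565  0.0122 -0.0074] [ 0.56   -0.1066  0.1709] [ 179.9884    0.0023 -100.9688] 0.049533539178821855
```

View pics/w5.png

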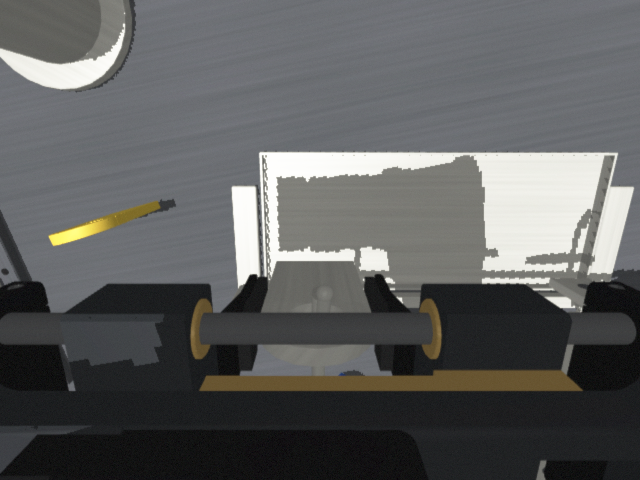

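```bash
for i in 1; do python3 -m pendant '[[0,-0.005,0,0,0,0],[0,-0.01,0,0,0,0],[0,-0.015,0,0,0,0],[0,-0.02,0,0,0,0],[0,-0.025,0,0,0,0],[0,-0.025,0,0,0,0],[0,-0.025,0,0,0,0],[0,-0.025,0,0,0,0]]'; done
python3 -m pendant '[[0,-0.003,0,0,0,0],[0,-0.006,0,0,0,0],[0,-0.008,0,0,0,0],[0,-0.01,0,0,0,0],[0,-0.01,0,0,0,0],[0,-0.01,0,0,0,0],[0,-0.01,0,0,0,0],[0,-0.01,0,0,0,0]]'
```

```text
time_s: 13.6
tool_pos: [0.5624, -0.1071, 0.1709]
tool_rot: [-180.0, -0.0, -101.0]
force: [-0.3, 0.0, -2.5]
grip_width: 0.0494
time_s: 14.6
tool_pos: [0.5634, -0.1073, 0.1709]
tool_rot: [180.0, -0.0, -101.0]
force: [1.1, 0.3, -2.6]
grip_width: 0.0493
```

```bash
python3 -m pendant '[[0,-0.003,0,0,0,0],[0,-0.006,0,0,0,0],[0,-0.008,0,0,0,0],[0,-0.01,0,0,0,0],[0,-0.01,0,0,0,0],[0,-0.01,0,0,0,0],[0,-0.01,0,0,0,0],[0,-0.01,0,0,0,0]]'
python3 -c "
from h import *
print(env.get_obs()['wrist_torque'])"
python3 -m pendant '[[0,-0.003,0,0,0,0],[0,-0.006,0,0,0,0],[0,-0.008,0,0,0,0],[0,-0.01,0,0,0,0],[0,-0.01,0,0,0,0],[0,-0.01,0,0,0,0],[0,-0.01,0,0,0,0],[0,-0.01,0,0,0,0]]'
python3 -c "
from h import *
print(env.get_obs()['wrist_torque'])"
```

```text
time_s: 15.6
tool_pos: [0.5644, -0.1075, 0.1709]
tool_rot: [-180.0, -0.0, -101.0]
force: [-0.1, 0.5, -2.1]
grip_width: 0.0494
[ 0.0893  0.0147 -0.0492]
time_s: 16.6
tool_pos: [0.5652, -0.1077, 0.1708]
tool_rot: [180.0, -0.0, -101.0]
force: [-2.1, 0.6, -2.2]
grip_width: 0.0497
[ 0.1268  0.3202 -0.0604]
```

```bash
python3 -m pendant '[[0.002,0.019,0.006,0.022,0,0],[0.004,0.037,0.012,0.044,0,0],[0.006,0.012,0.006,0.067,0,0],[0.008,-0.013,0,0.089,0,0],[0.01,-0.03,-0.007,0.111,0,0],[0.012,-0.047,-0.014,0.133,0,0],[0.012,-0.047,-0.014,0.133,0,0],[0.012,-0.047,-0.014,0.133,0,0]]'
python3 -c "
from h import *
o=env.get_obs();print(o['force'],o['wrist_torque'],o['tool_pos'],o['tool_rot'])
y=np.radians(-11);ex=np.array([np.cos(y),np.sin(y)]);ey=np.array([-np.sin(y),np.cos(y)]);d=o['tool_pos'][:2]-[.4804,-.2037];r=R.from_euler('xyz',o['tool_rot'],degrees=True).as_matrix()
print('rackTCP',d@ex,d@ey,o['tool_pos'][2],'tilt',np.degrees(np.arcsin(r[:2,2]@ex)))"
```

```text
time_s: 17.6
tool_pos: [0.5701, -0.1098, 0.1726]
tool_rot: [-168.0, -0.0, -101.0]
force: [-1.3, 0.7, -2.4]
grip_width: 0.0493
[-1.3186  0.7265 -2.4393] [0.1093 0.336  0.0261] [ 0.5701 -0.1098  0.1726] [-168.0154   -0.0063 -100.9735]
rackTCP 0.07013198345078214 0.10928249830374971 0.17260149874491135 tilt 11.984573832151279
```

```bash
cat >> h.py <<'E'
M=np.array([.4804,-.2037]);_y=np.radians(-11);EX=np.array([np.cos(_y),np.sin(_y)]);EY=np.array([-np.sin(_y),np.cos(_y)])
def st():
    o=env.get_obs();d=o['tool_pos'][:2]-M;r=R.from_euler('xyz',o['tool_rot'],degrees=True).as_matrix()
    t=np.degrees(np.arcsin(r[:2,2]@EX)); tr=np.radians(t)
    print('rackTCP mm',np.array([d@EX,d@EY,o['tool_pos'][2]])*1e3,'tilt',t,'F rack',o['force'][:2]@EX,o['force'][:2]@EY,o['force'][2],'T',o['wrist_torque'])
    print('eye rel elbow',d@EX*1e3-28.4*np.sin(tr)-75.4,o['tool_pos'][2]*1e3+28.4*np.cos(tr)-200)
    return o
def wp(l,E=75.4,L=28.4):
    o=st();r0=R.from_euler('xyz',o['tool_rot'],degrees=True)
    for dx,dz,th,yy in l:
        t=np.radians(th);p=M+EX*(E+dx+L*np.sin(t))*1e-3+EY*yy*1e-3
        P=np.array([*p,(200+dz-L*np.cos(t))*1e-3])
        rr=R.from_euler('z',-11,degrees=True)*R.from_euler('y',-th,degrees=True)*R.from_euler('z',11,degrees=True)*R.from_euler('xyz',[180,0,-101],degrees=True)
        print((dx,dz,th),(r0.inv().apply(P-o['tool_pos'])/.1).round(3),((r0.inv()*rr).as_rotvec(degrees=True)/90).round(4))
E
python3 -c "
from h import *
wp([(-10,1,16,109),(-8.5,2.5,22,108.7),(-7,4,28,108.5),(-5,6.5,30,108.5),(-3,7.5,30,108.5)])"
```

```text
rackTCP mm [ 70.132  109.2825 172.6015] tilt 11.984573832151279 F rack -1.4329643562347172 0.4615143940371311 -2.4392563802206277 T [0.1093 0.336  0.0261]
eye rel elbow -11.165229102728887 0.38247936292970053
(-10, 1, 16) [ 0.003 -0.033 -0.004] [0.0446 0.     0.0003]
(-8.5, 2.5, 22) [ 0.006 -0.08  -0.02 ] [0.1113 0.     0.0003]
(-7, 4, 28) [ 0.008 -0.127 -0.038] [0.1779 0.     0.0003]
(-5, 6.5, 30) [ 0.008 -0.161 -0.061] [0.2002 0.     0.0003]
(-3, 7.5, 30) [ 0.008 -0.182 -0.067] [0.2002 0.     0.0003]
```

Go to wp4, then read.

```bash
python3 -m pendant '[[0.002,-0.016,-0.002,0.022,0,0],[0.003,-0.033,-0.004,0.045,0,0],[0.004,-0.056,-0.012,0.078,0,0],[0.006,-0.08,-0.02,0.111,0,0],[0.007,-0.104,-0.029,0.145,0,0],[0.008,-0.127,-0.038,0.178,0,0],[0.008,-0.127,-0.038,0.178,0,0],[0.008,-0.127,-0.038,0.178,0,0]]'
python3 -c "
from h import *
wp([(-7,4,28,108.5),(-5,6.5,30,108.5),(-3,7.5,30,108.5)])"
```

```text
time_s: 18.6
tool_pos: [0.5814, -0.1127, 0.1789]
tool_rot: [-152.0, 0.0, -101.0]
force: [-0.5, 0.3, -1.7]
grip_width: 0.0493
rackTCP mm [ 81.7647 108.637  178.9324] tilt 27.957301198238213 F rack -0.5228032119832112 0.19962941372419654 -1.7184273451731253 T [0.189  0.7667 0.0167]
eye rel elbow -6.949554881641106 4.018031492948921
(-7, 4, 28) [ 0.001  0.    -0.   ] [0.0005 0.0003 0.0004]
(-5, 6.5, 30) [ 0.001 -0.039 -0.013] [0.0227 0.0003 0.0004]
(-3, 7.5, 30) [ 0.001 -0.061 -0.012] [0.0227 0.0003 0.0004]
```

```bash
python3 -m pendant '[[0,-0.01,-0.003,0.006,0,0],[0,-0.02,-0.006,0.012,0,0],[0,-0.03,-0.01,0.018,0,0],[0,-0.039,-0.013,0.023,0,0],[0,-0.05,-0.012,0.023,0,0],[0,-0.061,-0.012,0.023,0,0],[0,-0.061,-0.012,0.023,0,0],[0,-0.061,-0.012,0.023,0,0]]'
python3 -c "
from h import *
wp([(-3,7.5,30,108.5),(-1,9,30,108.5),(1,10,30,108.5),(3,12.5,30,108.3)]);c=shot('wrist','w6.png');shot('side','sd6.png');shot('scene','sc6.png')"
```

```text
time_s: 19.6
tool_pos: [0.5858, -0.1137, 0.1825]
tool_rot: [-149.9, -0.0, -101.0]
force: [-0.4, 0.8, -1.9]
grip_width: 0.0497
rackTCP mm [ 86.2485 108.4666 182.5436] tilt 30.05106651046019 F rack -0.5796038397535792 0.7117643040023617 -1.9191057989881348 T [ 0.2424  0.8579 -0.0102]
eye rel elbow -3.373418984190451 7.126021317699212
(-3, 7.5, 30) [-0.    -0.005 -0.001] [-0.0006  0.0001  0.0002]
(-1, 9, 30) [-0.    -0.03  -0.004] [-0.0006  0.0001  0.0002]
(1, 10, 30) [-0.    -0.052 -0.003] [-0.0006  0.0001  0.0002]
(3, 12.5, 30) [ 0.002 -0.082 -0.015] [-0.0006  0.0001  0.0002]
```

View pics/w6.png

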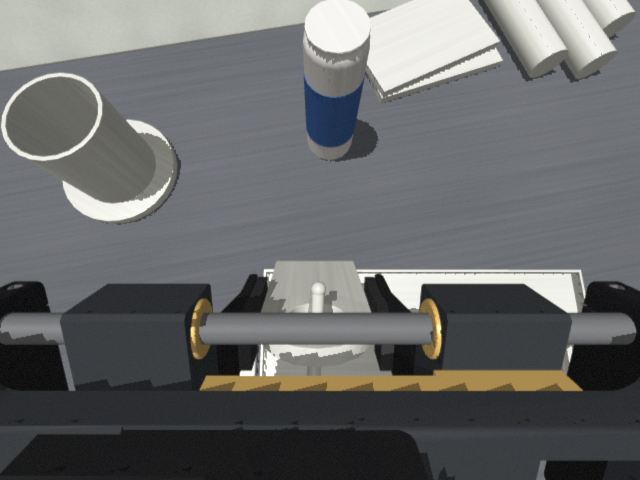

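```bash
python3 -m pendant '[[0,-0.004,-0.001,0,0,0],[0,-0.008,-0.001,0,0,0],[0,-0.012,-0.002,0,0,0],[0,-0.016,-0.003,0,0,0],[0,-0.02,-0.003,0,0,0],[0,-0.025,-0.003,0,0,0],[0,-0.025,-0.003,0,0,0],[0,-0.025,-0.003,0,0,0]]'
python3 -c "
from h import *
wp([(-1,9,30,108.5),(1,10,30,108.5),(3,12.5,30,108.3),(6,16,30,108.3)])"
```

```text
time_s: 20.75
tool_pos: [0.5877, -0.114, 0.1841]
tool_rot: [-149.9, -0.0, -101.0]
force: [-0.2, -0.3, -2.2]
grip_width: 0.0493
rackTCP mm [ 88.2469 108.4923 184.0755] tilt 30.05398197356271 F rack -0.12065914440905627 -0.3337717416153978 -2.1511029166883278 T [ 0.1896  0.8662 -0.0173]
eye rel elbow -1.376289638087087 8.657225593039016
(-1, 9, 30) [-0.    -0.005 -0.001] [-0.0006  0.0001  0.0003]
(1, 10, 30) [-0.    -0.027  0.   ] [-0.0006  0.0001  0.0003]
(3, 12.5, 30) [ 0.002 -0.057 -0.011] [-0.0006  0.0001  0.0003]
(6, 16, 30) [ 0.002 -0.1   -0.027] [-0.0006  0.0001  0.0003]
```

```bash
python3 -m pendant '[[0,-0.004,0,0,0,0],[0,-0.008,0,0,0,0],[0,-0.012,0,0,0,0],[0,-0.017,0,0,0,0],[0,-0.022,0,0,0,0],[0,-0.027,0,0,0,0],[0,-0.027,0,0,0,0],[0,-0.027,0,0,0,0]]'
python3 -c "
from h import *
wp([(1,10,30,108.5),(3,12.5,30,108.3),(6,16,30,108.3),(16,28,30,108.3)])"
```

```text
time_s: 21.75
tool_pos: [0.59, -0.1145, 0.1854]
tool_rot: [-149.9, -0.0, -101.0]
force: [0.2, 0.5, -2.4]
grip_width: 0.0497
rackTCP mm [ 90.5917 108.4996 185.4373] tilt 30.05645681843363 F rack 0.062455391753250086 0.4989308568876484 -2.3910535322884208 T [ 0.2349  0.8741 -0.0326]
eye rel elbow 0.9674828855951603 10.018449919720013
(1, 10, 30) [-0.  0.  0.] [-0.0006  0.0001  0.0003]
(3, 12.5, 30) [ 0.002 -0.03  -0.011] [-0.0006  0.0001  0.0003]
(6, 16, 30) [ 0.002 -0.073 -0.027] [-0.0006  0.0001  0.0003]
(16, 28, 30) [ 0.002 -0.22  -0.08 ] [-0.0006  0.0001  0.0003]
```

Still no contact force. Continue up and off.

```bash
python3 -m pendant '[[0,-0.008,-0.003,0,0,0],[0,-0.015,-0.006,0,0,0],[0,-0.022,-0.009,0,0,0],[0.002,-0.03,-0.012,0,0,0],[0.002,-0.045,-0.017,0,0,0],[0.002,-0.06,-0.022,0,0,0],[0.002,-0.073,-0.027,0,0,0],[0.002,-0.073,-0.027,0,0,0]]'
python3 -c "
from h import *
wp([(16,28,30,108.3),(40,60,30,108.3)])"
```

```text
time_s: 22.75
tool_pos: [0.595, -0.1157, 0.1916]
tool_rot: [-149.9, -0.0, -101.0]
force: [0.1, -0.1, -2.1]
grip_width: 0.0497
rackTCP mm [ 95.7174 108.2749 191.6254] tilt 30.072736948482024 F rack 0.11651069221351262 -0.11704428359574619 -2.142521970170939 T [0.2236 0.8748 0.049 ]
eye rel elbow 6.086230251760355 16.202475879135193
(16, 28, 30) [-0.    -0.145 -0.052] [-0.0008  0.0001  0.0003]
(40, 60, 30) [-0.    -0.513 -0.209] [-0.0008  0.0001  0.0003]
```

```bash
python3 -m pendant '[[0,-0.03,-0.012,0,0,0],[0,-0.07,-0.026,0,0,0],[0,-0.11,-0.04,0,0,0],[0,-0.15,-0.055,0,0,0],[0,-0.24,-0.09,0,0,0],[0,-0.33,-0.13,0,0,0],[0,-0.43,-0.17,0,0,0],[0,-0.51,-0.21,0,0,0]]'
python3 -c "
from h import *
st();c=shot('wrist','w7.png');shot('side','sd7.png');shot('scene','sc7.png')
a=cv2.imread('pics/sc7.png');cv2.imwrite('pics/sc7a.png',cv2.resize(a[180:400,130:330],None,fx=2.7,fy=2.7))"
```

```text
time_s: 23.75
tool_pos: [0.6286, -0.1222, 0.236]
tool_rot: [-149.9, 0.0, -101.0]
force: [0.9, 0.4, -2.0]
grip_width: 0.0498
rackTCP mm [129.8995 108.2615 236.0487] tilt 30.092875686468226 F rack 0.8211000393282061 0.5306234716712034 -2.010936583563579 T [0.1778 0.9132 0.0365]
eye rel elbow 40.2596331520609 60.620730215732124
```

View pics/sc7a.png

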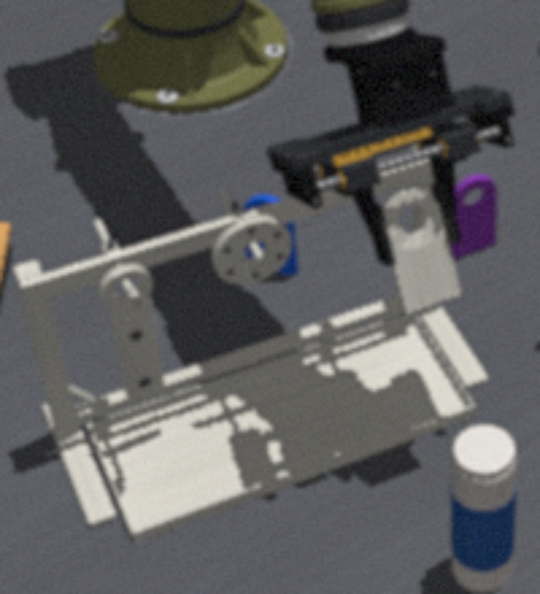

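View pics/w7.png

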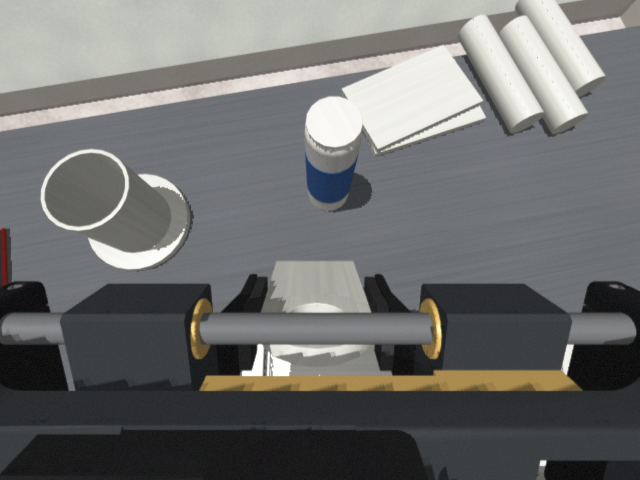

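```bash
python3 -c "
from h import *
to([.49,.24,.23],[180,0,-89.6])"
```

```text
delta [-3.292  1.8   -0.977] [-0.3333 -0.0332 -0.1235]
```

```bash
python3 -m pendant '[[-0.05,0,-0.06,0,0,0],[-0.15,0,-0.12,0,0,0],[-0.3,0,-0.18,0,0,0],[-0.45,0,-0.24,0,0,0],[-0.6,0,-0.3,-0.03,0,0],[-0.75,0,-0.33,-0.08,0,-0.02],[-0.9,0,-0.36,-0.15,-0.01,-0.05],[-1,0,-0.4,-0.22,-0.02,-0.08]]'
python3 -c "
from h import *
to([.49,.24,.23],[180,0,-89.6])"
```

```text
time_s: 24.9
tool_pos: [0.6276, -0.0182, 0.2712]
tool_rot: [-169.9, -0.8, -93.5]
force: [0.2, 0.3, -2.3]
grip_width: 0.0494
delta [-2.499  1.573  0.103] [-0.1121 -0.0126 -0.0422]
```

```bash
python3 -m pendant '[[-0.12,0.05,0,-0.03,0,-0.01],[-0.25,0.1,0,-0.06,0,-0.02],[-0.37,0.17,0,-0.08,-0.01,-0.03],[-0.5,0.25,0,-0.1,-0.01,-0.04],[-0.62,0.35,0,-0.111,-0.012,-0.042],[-0.75,0.45,0,-0.111,-0.012,-0.042],[-0.87,0.55,0,-0.111,-0.012,-0.042],[-1,0.63,0,-0.111,-0.012,-0.042]]'
python3 -c "
from h import *
to([.49,.24,.23],[180,0,-89.6])"
```

```text
time_s: 25.9
tool_pos: [0.5709, 0.0843, 0.2574]
tool_rot: [-179.8, -0.1, -89.8]
force: [0.7, 0.5, -1.9]
grip_width: 0.0495
delta [-1.561  0.803  0.268] [-0.0021 -0.0011 -0.002 ]
```

```bash
python3 -m pendant '[[-0.12,0.1,0,-0.002,0,-0.002],[-0.25,0.2,0,-0.002,0,-0.002],[-0.37,0.3,0.05,-0.002,0,-0.002],[-0.5,0.4,0.1,-0.002,0,-0.002],[-0.65,0.5,0.14,-0.002,0,-0.002],[-0.8,0.58,0.2,-0.002,0,-0.002],[-0.9,0.6,0.25,-0.002,0,-0.002],[-0.9,0.6,0.25,-0.002,0,-0.002]]'
python3 - <<'E'
from h import *
o=env.get_obs();c=shot('wrist','w8.png');pickle.dump((o,c),open('w8.pkl','wb'));print(o['tool_pos'],o['tool_rot'],o['force'])
a=cv2.imread('pics/w8.png');cv2.imwrite('pics/w8a.png',cv2.resize(a[80:280,60:320],None,fx=3,fy=3,interpolation=cv2.INTER_CUBIC))
E
```

```text
time_s: 26.9
tool_pos: [0.511, 0.1742, 0.2316]
tool_rot: [179.9, -0.0, -89.5]
force: [-0.5, -0.6, -2.5]
grip_width: 0.0496
[0.511  0.1742 0.2316] [179.9418  -0.0438 -89.4938] [-0.4802 -0.6291 -2.4934]
```

View pics/w8.png

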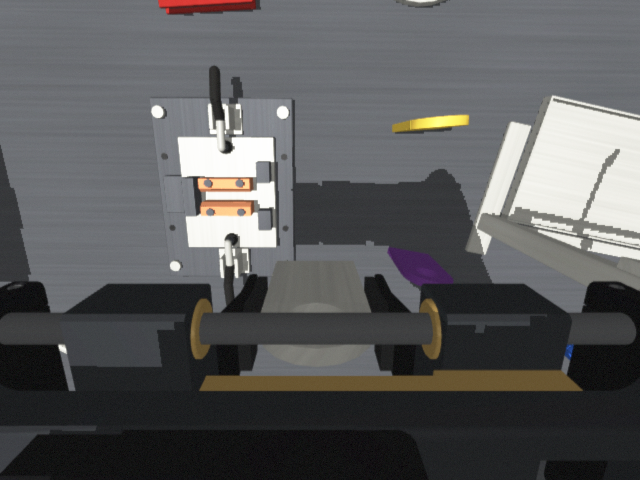

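Run:
```python
import cv2
a=cv2.imread('pics/w8.png');cv2.imwrite('pics/w8b.png',cv2.resize(a[85:285,140:310],None,fx=3,fy=3,interpolation=cv2.INTER_CUBIC))
cv2.imwrite('pics/w8c.png',cv2.resize(a[155:235,155:285],None,fx=6,fy=6,interpolation=cv2.INTER_CUBIC))
```

```text
(no output)
```

View pics/w8b.png

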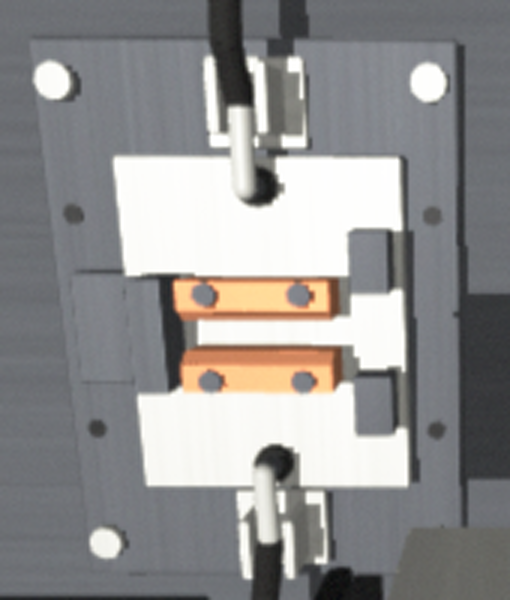

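View pics/w8c.png

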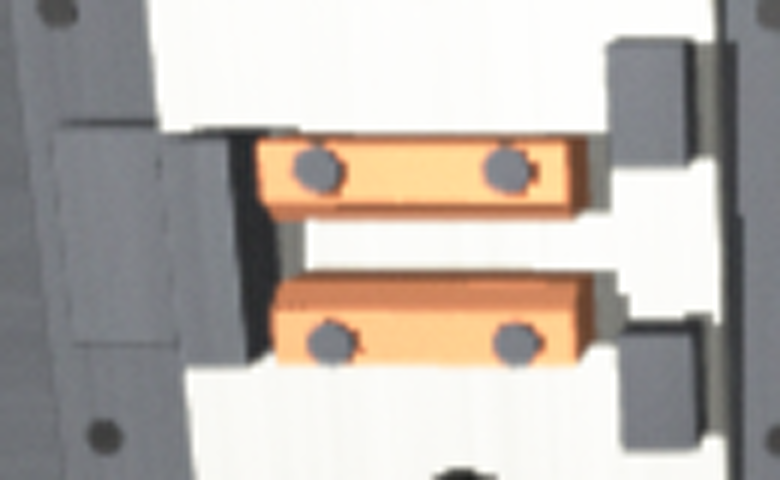

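Run:
```python
from h import *
o,c=pickle.load(open('w8.pkl','rb'));W=wcam(o,c)
k=lambda u,v:crop((u,v),6,(155,155)); b=lambda u,v:crop((u,v),3,(140,85))
print('bevel top edges',[onz(W,k(*u),.044) for u in((400,204),(400,306),(280,204),(560,204),(290,307),(570,306))])
print('outer edges',[onz(W,k(*u),.044) for u in((420,138),(420,364))])
print('cheek ends -y',[onz(W,k(*u),.044)[1] for u in((572,170),(578,340))],'+y',[onz(W,k(*u),.044)[1] for u in((257,160),(273,345))])
print('stop edge',[onz(W,k(*u),.044) for u in((230,140),(240,255),(249,355))])
B=np.array([onz(W,b(*u),.015)[:2] for u in((54,80),(428,82),(106,542))]);print('bolts',B,'mid',(B[1]+B[2])/2,np.degrees(np.arctan2(*(B[0]-B[2])[::-1])),np.degrees(np.arctan2(B[0]-B[1],[1,1])))
k2=lambda u,v:crop((u,v),1,(0,0))
for z in(.186,): 
  print('foot L,R',[onz(W,u,z) for u in((274,262),(357,262))])
print('floor slot edges z.022',[onz(W,k(*u),.022) for u in((450,218),(450,272))])
```

```text
bevel top edges [array([0.5413, 0.2708, 0.044 ]), array([0.5238, 0.272 , 0.044 ]), array([0.5411, 0.2913, 0.044 ]), array([0.5416, 0.2436, 0.044 ]), array([0.5234, 0.291 , 0.044 ]), array([0.5241, 0.2427, 0.044 ])]
outer edges [array([0.5525, 0.2667, 0.044 ]), array([0.5136, 0.2692, 0.044 ])]
cheek ends -y [np.float64(0.2413435665371489), np.float64(0.2415733694293812)] +y [np.float64(0.2945304836759004), np.float64(0.2944764240171023)]
stop edge [array([0.5518, 0.2988, 0.044 ]), array([0.5324, 0.2988, 0.044 ]), array([0.5149, 0.2988, 0.044 ])]
bolts [[0.6171 0.3397]
 [0.6177 0.2099]
 [0.4469 0.3393]] mid [0.5323 0.2746] 0.13851489572373304 [-0.031   7.3929]
foot L,R [array([0.513, 0.201, 0.186]), array([0.5135, 0.1477, 0.186 ])]
floor slot edges z.022 [array([0.536, 0.268, 0.022]), array([0.5262, 0.2686, 0.022 ])]
```

Run:
```python
import cv2
a=cv2.imread('pics/w8.png');cv2.imwrite('pics/w8d.png',cv2.resize(a[245:375,240:390],None,fx=4.5,fy=4.5,interpolation=cv2.INTER_CUBIC))
```

```text
(no output)
```

View pics/w8d.png

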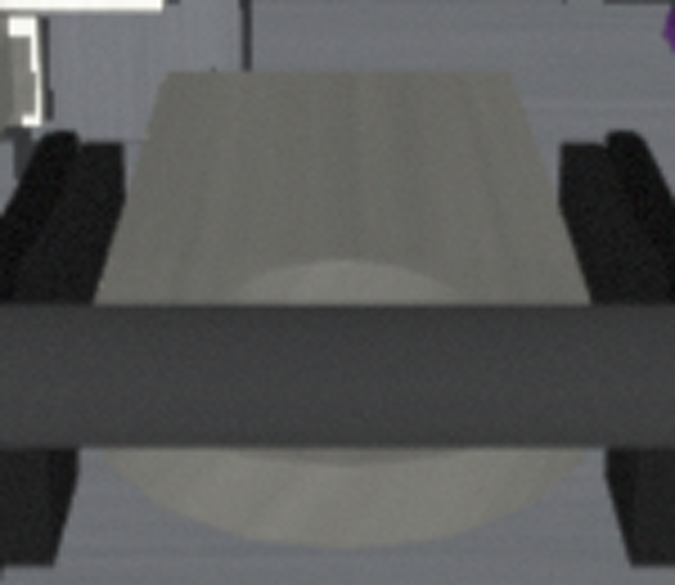

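Run:
```python
from h import *
from scipy.optimize import least_squares
o,c=pickle.load(open('w8.pkl','rb'));W=wcam(o,c)
k=lambda u,v:np.array(crop((u,v),4.5,(240,245)))
obs=[k(168,71),k(513,71),k(345,260),k(95,300),k(592,300)]
# params: eye in tool frame offset: X(world) x,y,z, tilt about y, yaw ; front face x=+4
def f(p):
    x,y,z,t=p; Rm=R.from_euler('y',t).as_matrix(); e=np.array([x,y,z])
    P=lambda a,b,cc: proj(W,e+Rm@np.array([a,b,cc]))
    r=[P(.004,.025,-.074)-obs[0],P(.004,-.025,-.074)-obs[1],(P(.004,0,-.0125)-obs[2])[1:]]
    for i,s in((3,1),(4,-1)):
        a=P(.004,.025*s,-.074);b=P(.004,.025*s,0);d=b-a;n=np.array([-d[1],d[0]])/np.linalg.norm(d);r.append([(obs[i]-a)@n])
    return np.concatenate(r)
s=least_squares(f,[.511,.174,.26,0],x_scale=[.01,.01,.01,.1]);print(s.x-np.array([*o['tool_pos'],0]),np.degrees(s.x[3]),s.fun.round(2))
```

```text
[-0.0015  0.      0.0252  0.0041] 0.23333744751166968 [ 0.44 -0.33  0.45  0.34 -0.01 -0.32 -0.33]
```

```bash
python3 -m pendant '[[-0.15,-0.04,0,0,0,0],[-0.3,-0.08,0.05,0,0,0],[-0.45,-0.12,0.15,0,0,0.002],[-0.6,-0.16,0.3,0,0,0.004],[-0.75,-0.2,0.45,0,0,0.004],[-0.9,-0.238,0.6,0,0,0.004],[-0.951,-0.238,0.75,0,0,0.004],[-0.951,-0.238,0.8,0,0,0.004]]'
python3 -m pendant '[[0,0,0.1,0,0,0],[0,0,0.2,0,0,0],[0,0,0.3,0,0,0],[0,0,0.4,0,0,0],[0,0,0.46,0,0,0],[0,0,0.46,0,0,0],[0,0,0.46,0,0,0],[0,0,0.46,0,0,0]]'
python3 - <<'E'
from h import *
o=env.get_obs();c=shot('wrist','w9.png');shot('scene','sc9.png');shot('side','sd9.png');pickle.dump((o,c),open('w9.pkl','wb'));print(o['tool_pos'],o['tool_rot'],o['force'])
a=cv2.imread('pics/w9.png');cv2.imwrite('pics/w9a.png',cv2.resize(a[150:375,200:430],None,fx=2.6,fy=2.6,interpolation=cv2.INTER_CUBIC))
b=cv2.imread('pics/sd9.png')[230:370,230:350];cv2.imwrite('pics/sd9a.png',cv2.resize(b,None,fx=4,fy=4,interpolation=cv2.INTER_CUBIC))
b=cv2.imread('pics/sc9.png')[180:290,320:440];cv2.imwrite('pics/sc9a.png',cv2.resize(b,None,fx=5,fy=5,interpolation=cv2.INTER_CUBIC))
E
```

```text
time_s: 27.95
tool_pos: [0.5342, 0.2676, 0.1506]
tool_rot: [179.9, -0.1, -90.0]
force: [-0.3, -0.6, -1.7]
grip_width: 0.0493
time_s: 28.95
tool_pos: [0.5348, 0.2686, 0.1064]
tool_rot: [-180.0, -0.0, -90.0]
force: [0.4, -0.1, -2.0]
grip_width: 0.0497
[0.5348 0.2686 0.1064] [-179.9765   -0.0365  -89.955 ] [ 0.3969 -0.1325 -1.9741]
```

View pics/w9a.png

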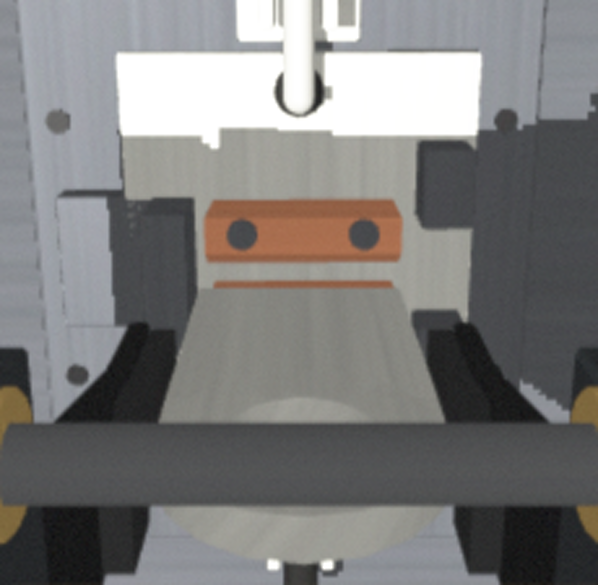

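View pics/sd9a.png

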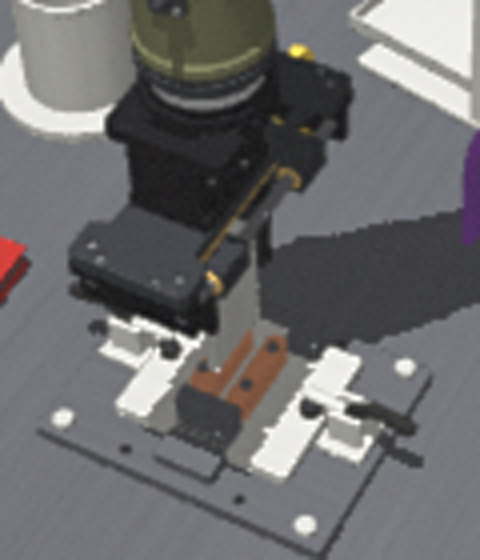

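View pics/sc9a.png

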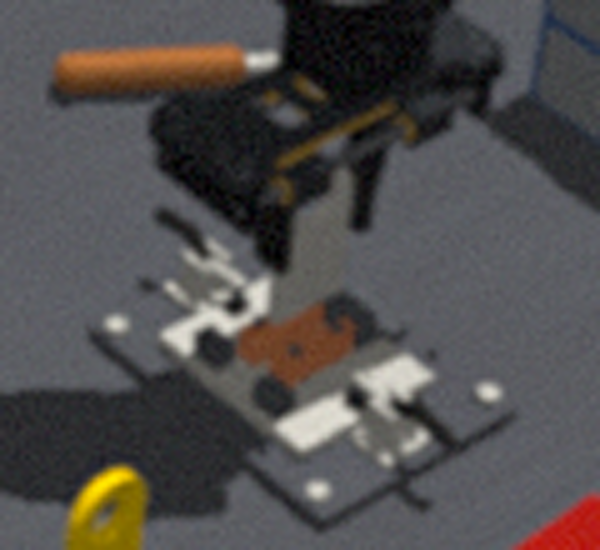

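Run:
```python
from h import *
o,c=pickle.load(open('w9.pkl','rb'));W=wcam(o,c)
k=lambda u,v:crop((u,v),2.6,(200,150))
print('upper inner edge',onz(W,k(300,261),.044),'outer',onz(W,k(300,216),.044), onz(W,k(300,200),.044))
for z in(.0575,.0608): print('foot',onz(W,k(196,289),z),onz(W,k(404,289),z))
print('stop',onz(W,k(193,205),.044),onz(W,k(187,320),.044),'ends',onz(W,k(207,240),.044)[1],onz(W,k(401,240),.044)[1])
```

```text
upper inner edge [0.5398 0.2691 0.044 ] outer [0.5521 0.2691 0.044 ] [0.5564 0.2691 0.044 ]
foot [0.5367 0.2951 0.0575] [0.5368 0.2429 0.0575]
foot [0.5378 0.2947 0.0608] [0.5379 0.2433 0.0608]
stop [0.5551 0.2969 0.044 ] [0.5231 0.2995 0.044 ] ends 0.2935213793199557 0.24252051515385295
```

```bash
python3 -m pendant '[[0,0.01,0.03,0,0,0],[0,0.01,0.07,0,0,0],[0,0.01,0.11,0,0,0],[0,0.01,0.15,0,0,0],[0,0.01,0.18,0,0,0],[0,0.01,0.2,0,0,0],[0,0.01,0.2,0,0,0],[0,0.01,0.2,0,0,0]]'
python3 - <<'E'
from h import *
o=env.get_obs();c=shot('wrist','w10.png');pickle.dump((o,c),open('w10.pkl','wb'));print(o['tool_pos'],o['tool_rot'],o['force'],o['wrist_torque'])
a=cv2.imread('pics/w10.png');cv2.imwrite('pics/w10a.png',cv2.resize(a[150:375,200:430],None,fx=2.6,fy=2.6,interpolation=cv2.INTER_CUBIC))
E
```

```text
time_s: 30.1
tool_pos: [0.5336, 0.2685, 0.0861]
tool_rot: [180.0, -0.0, -90.0]
force: [0.4, -0.3, -1.8]
grip_width: 0.0492
[0.5336 0.2685 0.0861] [179.9926  -0.0476 -89.9545] [ 0.4099 -0.2883 -1.8159] [0.0696 0.0105 0.0128]
```

View pics/w10a.png

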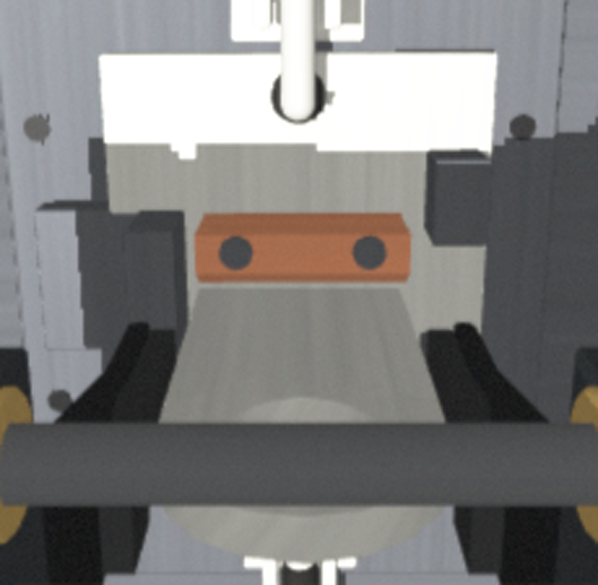

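```bash
python3 - <<'E'
from h import *
o,c=pickle.load(open('w10.pkl','rb'));W=wcam(o,c)
k=lambda u,v:crop((u,v),2.6,(200,150))
print('edge',[onz(W,k(300,v),.044)[0] for v in(213,235,276,282)])
for z in(.037,.0405): print('foot',onz(W,k(300,289),z))
print('stop',onz(W,k(184,260),.044),'foot L',onz(W,k(197,289),.039))
E
python3 -m pendant '[[0,0,0.015,0,0,0],[0,0,0.03,0,0,0],[0,0,0.045,0,0,0],[0,0,0.06,0,0,0],[0,0,0.07,0,0,0],[0,0,0.08,0,0,0],[0,0,0.08,0,0,0],[0,0,0.08,0,0,0]]'
```

```text
edge [np.float64(0.5569270685399053), np.float64(0.551508748078406), np.float64(0.5412047753868847), np.float64(0.5396738612418429)]
foot [0.5354 0.2689 0.037 ]
foot [0.5367 0.2689 0.0405]
stop [0.5452 0.2968 0.044 ] foot L [0.5361 0.2945 0.039 ]
time_s: 31.15
tool_pos: [0.5335, 0.2684, 0.078]
tool_rot: [180.0, -0.1, -90.0]
force: [-0.5, 0.8, -2.7]
grip_width: 0.0494
```

```bash
python3 -m pendant '[[0,0,0.01,0,0,0],[0,0,0.02,0,0,0],[0,0,0.03,0,0,0],[0,0,0.04,0,0,0],[0,0,0.05,0,0,0],[0,0,0.06,0,0,0],[0,0,0.06,0,0,0],[0,0,0.06,0,0,0]]'
python3 -m pendant '[[0,0,0.005,0,0,0],[0,0,0.01,0,0,0],[0,0,0.015,0,0,0],[0,0,0.02,0,0,0],[0,0,0.025,0,0,0],[0,0,0.03,0,0,0],[0,0,0.03,0,0,0],[0,0,0.03,0,0,0]]'
```

```text
time_s: 32.15
tool_pos: [0.5335, 0.2684, 0.072]
tool_rot: [180.0, -0.1, -90.0]
force: [0.5, -0.5, -1.4]
grip_width: 0.0496
time_s: 33.15
tool_pos: [0.5335, 0.2684, 0.0689]
tool_rot: [180.0, -0.1, -90.0]
force: [-0.3, 0.2, -2.7]
grip_width: 0.0497
```

```bash
python3 -m pendant '[[0,0,0.003,0,0,0],[0,0,0.006,0,0,0],[0,0,0.009,0,0,0],[0,0,0.012,0,0,0],[0,0,0.015,0,0,0],[0,0,0.015,0,0,0],[0,0,0.015,0,0,0],[0,0,0.015,0,0,0]]'
python3 -m pendant '[[0,0,0.003,0,0,0],[0,0,0.006,0,0,0],[0,0,0.009,0,0,0],[0,0,0.01,0,0,0],[0,0,0.01,0,0,0],[0,0,0.01,0,0,0],[0,0,0.01,0,0,0],[0,0,0.01,0,0,0]]'
```

```text
time_s: 34.15
tool_pos: [0.5338, 0.2684, 0.0681]
tool_rot: [-180.0, -0.1, -90.0]
force: [-0.3, -1.6, 5.7]
grip_width: 0.0495
time_s: 35.15
tool_pos: [0.534, 0.2685, 0.068]
tool_rot: [-179.9, -0.1, -90.0]
force: [-2.7, -1.3, 10.5]
grip_width: 0.0494
```

```bash
python3 -m pendant '[[0,0,-0.007,0,0,0],[0,0,-0.013,0,0,0],[-0.006,0,-0.013,0,0,0],[-0.012,0,-0.013,0,0,0],[-0.018,0,-0.013,0,0,0],[-0.024,0,-0.013,0,0,0],[-0.03,0,-0.013,0,0,0],[-0.03,0,-0.013,0,0,0]]'
python3 -m pendant '[[-0.005,0,0,0,0,0],[-0.01,0,0,0,0,0],[-0.015,0,0,0,0,0],[-0.015,0,0,0,0,0],[-0.015,0,0,0,0,0],[-0.015,0,0,0,0,0],[-0.015,0,0,0,0,0],[-0.015,0,0,0,0,0]]'
```

```text
time_s: 36.15
tool_pos: [0.534, 0.2692, 0.068]
tool_rot: [180.0, -0.3, -90.0]
force: [-0.9, -4.6, 8.1]
grip_width: 0.0496
time_s: 37.15
tool_pos: [0.5342, 0.27, 0.068]
tool_rot: [180.0, -0.3, -90.0]
force: [-1.8, -5.2, 7.8]
grip_width: 0.0495
```

```bash
python3 -m pendant '[[0,0,-0.005,0,0,0],[0,0,-0.01,0,0,0],[-0.004,0,-0.013,0,0,0],[-0.008,0,-0.013,0,0,0],[-0.012,0,-0.013,0,0,0],[-0.012,0,-0.013,0,0,0],[-0.012,0,-0.013,0,0,0],[-0.012,0,-0.013,0,0,0]]'
python3 -c "
from h import *
o=env.get_obs();print(o['tool_pos'],o['tool_rot'],o['force'],o['wrist_torque'])"
```

```text
time_s: 38.15
tool_pos: [0.5333, 0.2737, 0.0688]
tool_rot: [179.9, -0.1, -90.0]
force: [-1.3, -2.6, -3.6]
grip_width: 0.0495
[0.5333 0.2737 0.0688] [179.9477  -0.0876 -89.962 ] [-1.2739 -2.5516 -3.5578] [-0.5897  0.1251  0.0219]
```

```bash
python3 -m pendant '[[-0.004,0,0,0,0,0],[-0.007,0,0,0,0,0],[-0.01,0,0,0,0,0],[-0.01,0,0,0,0,0],[-0.01,0,0,0,0,0],[-0.01,0,0,0,0,0],[-0.01,0,0,0,0,0],[-0.01,0,0,0,0,0]]'
python3 -c "
from h import *
o=env.get_obs();print(o['tool_pos'],o['tool_rot'],o['force'],o['wrist_torque'])"
```

```text
time_s: 39.15
tool_pos: [0.5334, 0.2739, 0.0689]
tool_rot: [179.9, -0.2, -90.0]
force: [-1.1, -5.3, -2.1]
grip_width: 0.0492
[0.5334 0.2739 0.0689] [179.9366  -0.1686 -89.987 ] [-1.0682 -5.3143 -2.0625] [-1.3903  0.2618 -0.0006]
```

```bash
python3 -m pendant '[[0,0,0.003,0,0,0],[0,0,0.006,0,0,0],[0,0,0.009,0,0,0],[0,0,0.012,0,0,0],[0,0,0.015,0,0,0],[0,0,0.015,0,0,0],[0,0,0.015,0,0,0],[0,0,0.015,0,0,0]]'
python3 - <<'E'
from h import *
o=env.get_obs();c=shot('wrist','w11.png');shot('side','sd11.png');pickle.dump((o,c),open('w11.pkl','wb'));print(o['tool_pos'],o['tool_rot'],o['force'],o['wrist_torque'])
a=cv2.imread('pics/w11.png');cv2.imwrite('pics/w11a.png',cv2.resize(a[150:375,200:430],None,fx=2.6,fy=2.6,interpolation=cv2.INTER_CUBIC))
b=cv2.imread('pics/sd11.png')[230:370,230:350];cv2.imwrite('pics/sd11a.png',cv2.resize(b,None,fx=4,fy=4,interpolation=cv2.INTER_CUBIC))
E
```

```text
time_s: 40.15
tool_pos: [0.5339, 0.2739, 0.0681]
tool_rot: [-180.0, -0.2, -90.0]
force: [-0.5, -6.2, 1.6]
grip_width: 0.0493
[0.5339 0.2739 0.0681] [-179.9975   -0.1738  -90.0023] [-0.5444 -6.1855  1.616 ] [-1.5508  0.3839  0.0072]
```

View pics/w11a.png

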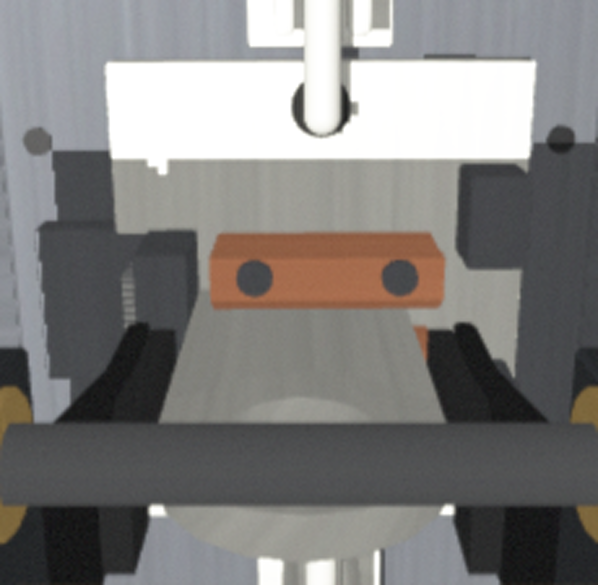

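View pics/sd11a.png

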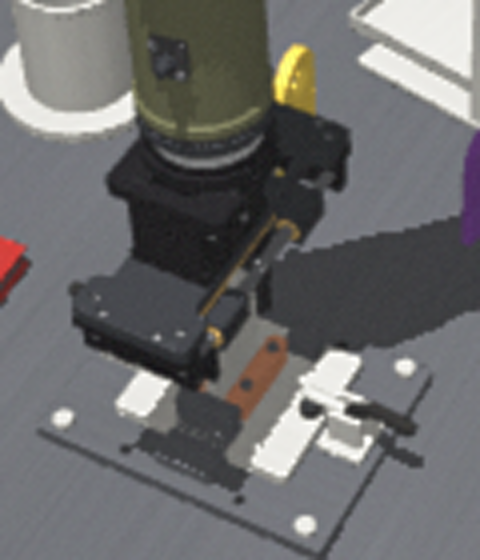

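```bash
python3 -m pendant '[[0,0,0.002,0,0,0],[0,0,0.004,0,0,0],[0,0,0.005,0,0,0],[0,0,0.005,0,0,0],[0,0,0.005,0,0,0],[0,0,0.005,0,0,0],[0,0,0.005,0,0,0],[0,0,0.005,0,0,0]]' - 5
python3 -c "
from h import *
o=env.get_obs();print(o['tool_pos'],o['tool_rot'],o['force'],o['wrist_torque'])"
python3 -m pendant '[[0,0,0,0,0,0],[0,0,0,0,0,0],[0,0,0,0,0,0],[0,0,0,0,0,0],[0,0,0,0,0,0],[0,0,0,0,0,0],[0,0,0,0,0,0],[0,0,0,0,0,0]]' 62
python3 -c "
from h import *
o=env.get_obs();print(o['tool_pos'],o['tool_rot'],o['force'],o['wrist_torque'])"
```

```text
time_s: 41.25
tool_pos: [0.5346, 0.2744, 0.0683]
tool_rot: [-179.9, -0.1, -90.0]
force: [-1.6, -6.4, 3.9]
grip_width: 0.0499
[0.5346 0.2744 0.0683] [-179.9141   -0.117   -90.0014] [-1.5797 -6.3527  3.9361] [-1.3912  0.3459  0.0717]
time_s: 42.25
tool_pos: [0.5335, 0.275, 0.067]
tool_rot: [180.0, -0.1, -90.0]
force: [1.0, 0.1, 1.0]
grip_width: 0.0619
[0.5335 0.275  0.067 ] [179.9781  -0.0551 -89.9628] [0.9754 0.1042 0.9705] [0.0194 0.016  0.0472]
```

```bash
python3 -m pendant '[[0,0,-0.05,0,0,0],[0,0,-0.12,0,0,0],[0,0,-0.22,0,0,0],[0,0,-0.35,0,0,0],[0,0,-0.5,0,0,0],[0,0,-0.68,0,0,0],[0,0,-0.85,0,0,0],[0,0,-1,0,0,0]]'
python3 -m pendant '[[0,0.1,-0.12,0,0,0],[0,0.2,-0.25,0,0,0],[0,0.3,-0.37,0,0,0],[0,0.4,-0.5,0,0,0],[0,0.5,-0.6,0,0,0],[0,0.6,-0.6,0,0,0],[0,0.6,-0.6,0,0,0],[0,0.6,-0.6,0,0,0]]'
python3 - <<'E'
from h import *
o=env.get_obs();c=shot('wrist','w12.png');S=shot('scene','sc12.png');D=shot('side','sd12.png');pickle.dump((o,c,S,D),open('w12.pkl','wb'));print(o['tool_pos'],o['tool_rot'],o['force'],o['time_s'])
b=cv2.imread('pics/sd12.png')[240:370,230:350];cv2.imwrite('pics/sd12a.png',cv2.resize(b,None,fx=4.5,fy=4.5,interpolation=cv2.INTER_CUBIC))
b=cv2.imread('pics/sc12.png')[180:290,320:440];cv2.imwrite('pics/sc12a.png',cv2.resize(b,None,fx=5,fy=5,interpolation=cv2.INTER_CUBIC))
E
```

```text
time_s: 43.25
tool_pos: [0.5337, 0.2753, 0.1685]
tool_rot: [-180.0, -0.0, -90.0]
force: [-0.2, 0.1, -0.6]
grip_width: 0.0618
time_s: 44.25
tool_pos: [0.4736, 0.2747, 0.2266]
tool_rot: [180.0, -0.1, -90.0]
force: [0.3, -0.7, 0.4]
grip_width: 0.0619
[0.4736 0.2747 0.2266] [179.9544  -0.0794 -89.9823] [ 0.2643 -0.707   0.3881] 44.25
```

View pics/w12.png

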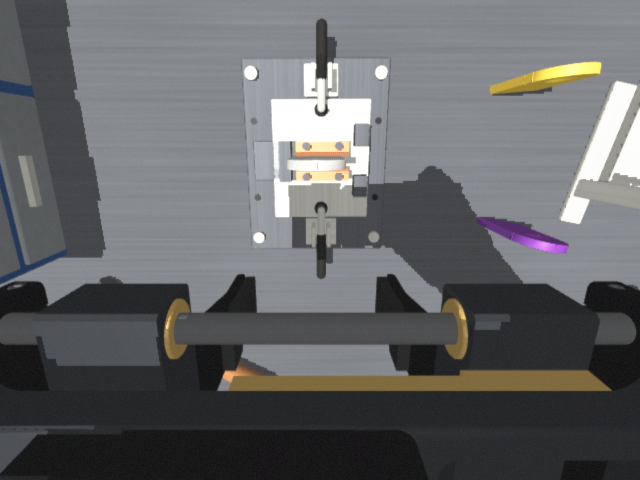

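View pics/sd12a.png

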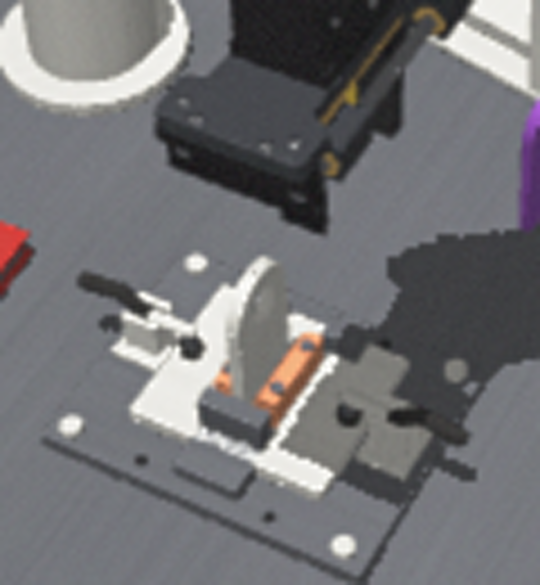

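View pics/sc12a.png

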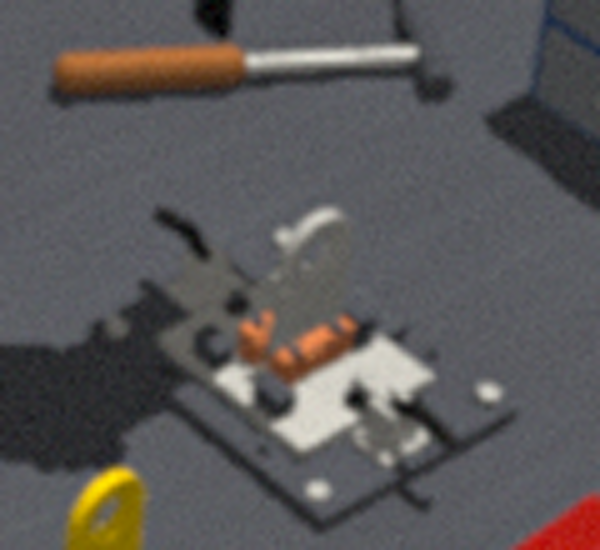

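Run:
```python
from h import *
a=cv2.imread('pics/w12.png');cv2.imwrite('pics/w12a.png',cv2.resize(a[120:210,250:380],None,fx=6,fy=6,interpolation=cv2.INTER_CUBIC))
o,c,S,D=pickle.load(open('w12.pkl','rb'))
for n,C,cr in(('scene',S,(370,210,60,70)),('side',D,(255,285,60,60))):
    s=9;im=cv2.resize(np.ascontiguousarray(C['frame'][:,:,::-1]),None,fx=s,fy=s,interpolation=cv2.INTER_CUBIC)
    t=np.linspace(0,np.pi,30)
    for f,col in((-.004,(255,0,0)),(.004,(0,0,255))):
        P=[(f,.025,-.074)]+[(f,.025*np.cos(a),.025*np.sin(a)) for a in t]+[(f,-.025,-.074)]
        q=[tuple(np.round((proj(C,np.array([.5325,.2738,.096])+p)+.5)*s-.5).astype(int)) for p in P]
        for i in range(len(q)-1): cv2.line(im,q[i],q[i+1],col,1)
    x,y,w,h=cr;cv2.imwrite(f'pics/chk_{n}.png',im[y*s:(y+h)*s,x*s:(x+w)*s][:600])
```

```text
(no output)
```

View pics/w12a.png

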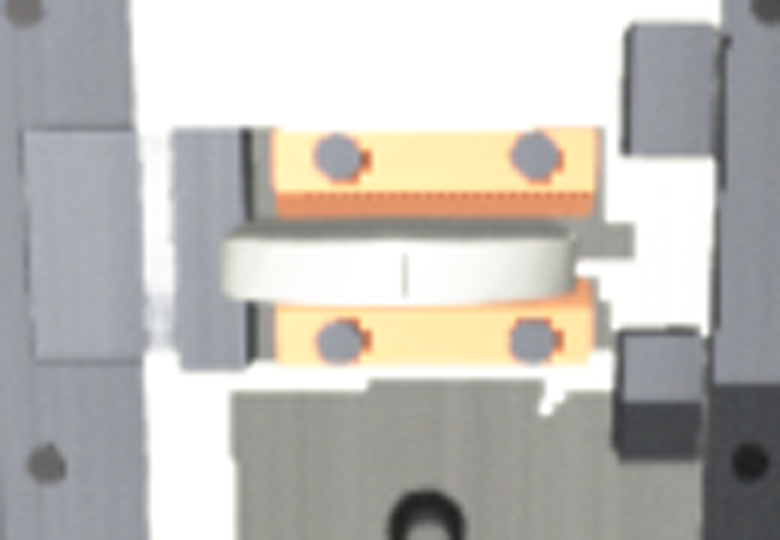

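View pics/chk_side.png

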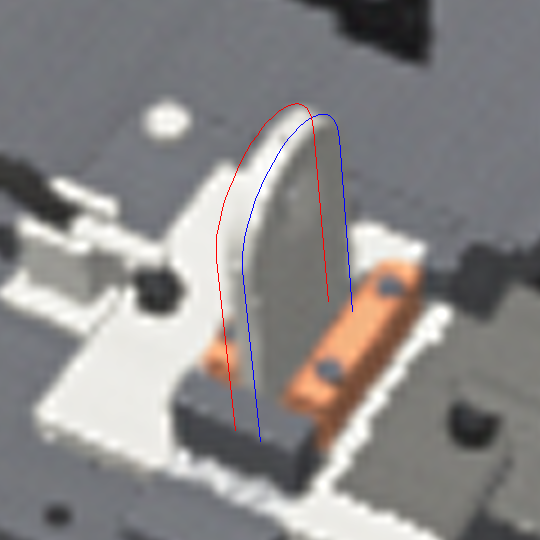

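View pics/chk_scene.png

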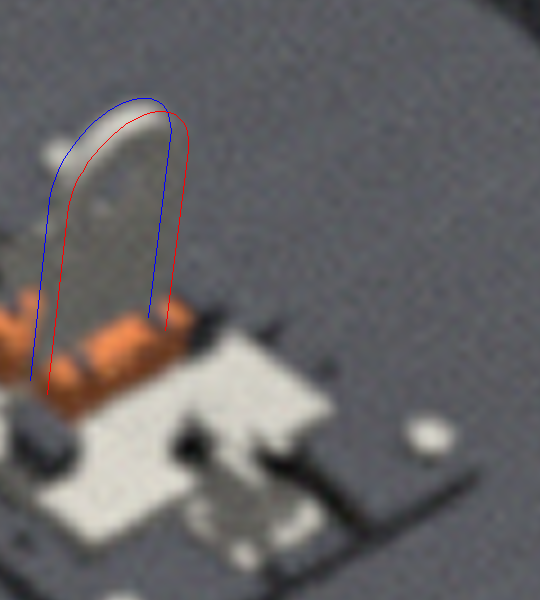

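Run:
```python
from h import *
o,c,S,D=pickle.load(open('w12.pkl','rb'));W=wcam(o,c)
k=lambda u,v:crop((u,v),6,(250,120))
print('lug +y',onz(W,k(222,265),.096)[:2],'-y',onz(W,k(577,262),.096)[:2],'stop',onz(W,k(243,140),.044)[:2],onz(W,k(248,360),.044)[:2],'cheeks',onz(W,k(274,160),.044)[1],onz(W,k(599,160),.044)[1])
```

```text
lug +y [0.5328 0.2991] -y [0.5332 0.2496] stop [0.5496 0.2995] [0.5144 0.2994] cheeks 0.2945580715042361 0.24186707905290794
```

View pics/sc12.png

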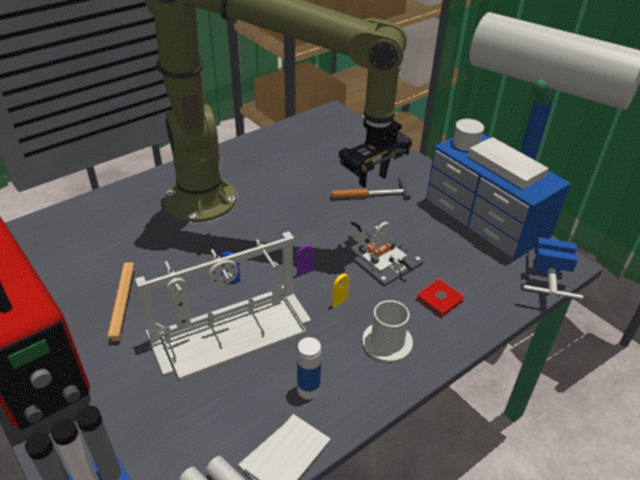

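```bash
python3 -c "
from h import *
print(env.sign_off(),env.get_obs()['time_s'])"
```

```text
the job is handed in; nothing more can be done
the job is handed in; nothing more can be done
```

The lug is off the left (+y) hook and standing foot down in the copper slot, against the end stop. I let go of it and handed the job in at about 44 s.

- **Unhooking:** I raised the lug and drew it out until it just touched the barb, at about 2 N. Then I swung the foot out 30° and eased the eye over the tip; every reading was within the sensor noise plus the lug's own weight.
- **Seating:** The foot met the base plate at a tool height of 68 mm, with a peak of about 10.5 N. It then met the end stop at about 6 N. Just before release the tool was back at that same floor height, with the lug still pressed against the stop.
- **Final checks:** The last pictures show the lug upright in the slot. In the last wrist picture its edge measured 0.4 mm short of the stop. That is inside the 2 mm camera calibration, so a small gap is not ruled out. The strap, the ring flange, the coloured look-alikes and the rest of the bench look unmoved, and the gripper was clear of everything.
- **Disagreement:** The cameras put the hook's elbow about 1 mm nearer the rail than the touch did. They also put the lug 1.5 mm off centre in the grip. I used the touch reading for the unhooking, and allowed for the offset when lining up over the slot.

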